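Sag check: bridge the blocks, find the heaviest tin, hold it over the bar

ROBOT

A 6-joint arm with a two-finger parallel gripper is mounted at the origin on a cart in front of the work surface, level with it; the furniture and walls round the work are solid. World frame = base frame: x ahead of the robot, y to its left, z up, the work surface at z = 0. Lengths are in mm, angles in rad, forces in N, time in s.
With the tool pointing down it reaches from about 300 to 775 mm from the base axis. Payload 14.6 kg.
Tool frame: the origin (TCP) lies midway between the tips of the shut fingers; the grasp point (between the pads) lies 19 mm behind it; x points along the fingers, z is the direction in which the jaws open and shut, and the axes are right-handed (so a half turn about x gives the same grasp; the last joint's range is limited). The gripper opens to 94 mm and grips with 3 to 60 N. Pads are 16 mm wide; open, the fingers measure 119 mm over their backs; the gripper's body (75 mm by 177 mm) begins 78 mm behind the grasp point.
Start: joints at [1.239, 0.3, 1.521, -0, 1.321, -0.067], TCP at [143.942, 530.82, 205.446] pointing down, gripper open.
Joint ranges: [-3.03, 3.03], [-0.79, 2.21], [0.23, 2.52], [-1.04, 4.18], [0, 3.07], [-2.55, 2.55]. Speed limits (rad/s): [2.22, 2.22, 2.57, 3.14, 3.14, 3.14].

INTERFACE

Orientations are given as [roll, pitch, yaw] about the fixed x, y, z axes, in that order (R = Rz(yaw) Ry(pitch) Rx(roll)).
In Python, from cell import * gives the robot as it stands.
- The arm moves only by the tool play_rows, never from a script. Its argument "motion" is one flat list of numbers, 7 for each row, row after row: the turn, a rotation vector about the tool's x, y, z in rad, then the shift along the tool's x, y, z in m, then the closure, from -1 (fully open) to 1 (shut), so that 0 is half open. In form: [rx, ry, rz, x, y, z, fingers, rx, ry, rz, x, y, z, fingers, ...]. A call has 1 to 20 rows; each row shifts and turns the pose as measured when the row begins, along the tool's axes as they then stand; what a row does not reach is not made up. A row lasts 1/10 s, in which the tool goes at most 50 mm and 8.59 degrees, less where a joint would pass 70% of its speed; a pose out of reach is approached as far as the arm can. A call with a gripper value outside its range is refused whole. The fingers move at their own pace and stop on an object; "newtons" is the grip in N (left out, the last holds). Time passes only in rows, so rows that do not move let the fingers close. It gives the time, the measured TCP pose, the force and the opening at its end, in the units of the state.
- read_state(): the state, without advancing time (a new reading comes with each control period).
- camera(name): name is "side" or "top" or "wrist"; returns (picture, depth): 400x640x3 uint8, blue, green, red; 400x640 float32, mm along the optical axis (not along the pixel's ray), 0 where there is no reading.
- camera_params(name): a dict with "fx", "fy", "cx", "cy" (pixels), "k1" (the pictures are not rectified: a ray, as slopes to the right and down, at radius r is drawn at 1 + k1 r^2 times it, then the intrinsics apply), "T" (4x4, takes a point from camera to world coordinates). Camera axes: x right, y down, z forward; pixel columns grow to the right and rows downward; lengths in mm; the calibration is good to about 2 mm. A picture is of the moment at which its call begins: read the wrist's pose just before it. camera_params takes no time and is no camera call; for the wrist camera it gives the pose at the moment of the call.
- sign_off(): hands the job in, once; it reports no verdict.
Trained networks look in the newest picture that a camera, given by its name, has taken for a name from the list of things; names that differ only in an ending like _2 or _b are one class to them, and where a whole thing is asked for, a point or a joint stands for the part that bears it (a point fixed in the world has none). Each returns a list of dicts, best first, with "conf" (0 to 1); they miss things now and then, are a little off and sometimes report something else, mostly with a low value. They report only what shows in the picture. A call takes as long as a camera call.
- masks_of(camera, name): "region" (400x640 bool, what is visible of it).
- place_of(camera, name): "at" ([x, y, z] in mm, in the coordinates of the camera as it stood for that picture, good to about 4 mm: a listed point, or the origin of a listed thing).
The state is a dict: "clock": time; "joints": joint angles; "qd": joint speeds; "effort": joint torques, N m; "eef_pos": TCP position; "eef_rot": TCP orientation; "wrist_force": force on the tool from outside, world axes, zero at the start; "moment": the same for the moment, N m; "finger_gap": finger opening in mm.
Only numpy, scipy, OpenCV 4.12 (cv2) and the standard library are available. Lean on these libraries where they do the work, as an engineer would, in place of code of your own. Each camera call takes 0.05 s, during which the arm holds its last target.

TASK

We are setting up a sag check: first lay the aluminium bar across the two milled support blocks on the left of the worktop, its middle over the middle of the gap and square to them, and let go of it. Then lift the three identical closed tins to find the heaviest by feel, stand the lighter ones back upright on the worktop, and finish holding the heaviest up, upright and still, about a hand's breadth (10 cm) above the middle of the bar without setting it down. Leave the tape roll, pliers and loose nut alone and knock no tin over.

Things in the scene. Friction and masses are not known exactly. Their poses are not given: they have to be found in the camera images.
- bar: flat aluminium bar, 240 mm long (its x), 26 mm wide (y), 12 mm thick (z), 0.2 kg, lying flat on the worktop at the start; a line across its top marks the middle; origin at the centre of its underside
- block_1: milled steel-grey support block, 40 mm (its x) x 60 mm (y) x 28 mm tall, fastened to the worktop; its flat top has a 14 mm wide slot along y between two lands each 13 mm wide. Origin at the centre of its underside; its x points to block_2 (to the left, +y, within 0.25 rad). A third such block lying among the clutter at the far right is no part of the job
- block_2: the second support block, the same as block_1, fastened 160 mm (centre to centre) from it along block_1's x, turned the same way; there is a clear gap of 120 mm between them. The bar is to lie along the blocks' x, its underside on their tops, 28 mm above the worktop
- span_mid (a point): point midway between the two blocks, at the height of their tops (28 mm above the worktop): the middle of the bar's underside belongs here; axes as block_1
- tin_1: closed round fastener tin, grey with a blue band and a bright steel lid, 54 mm across (the lid is the widest part), 70 mm tall; origin at the centre of its underside, z up. The three tins look the same and stand upright on the worktop in a row, about 130 mm apart; their weights differ clearly: roughly 0.2, 0.4 and 0.7 kg (each within 10 percent), and any of them may be the heaviest. The filling sits at the middle and can shift by 1 to 2 mm
- tin_2: closed round fastener tin, grey with a blue band and a bright steel lid, 54 mm across (the lid is the widest part), 70 mm tall; origin at the centre of its underside, z up. The three tins look the same and stand upright on the worktop in a row, about 130 mm apart; their weights differ clearly: roughly 0.2, 0.4 and 0.7 kg (each within 10 percent), and any of them may be the heaviest. The filling sits at the middle and can shift by 1 to 2 mm
- tin_3: closed round fastener tin, grey with a blue band and a bright steel lid, 54 mm across (the lid is the widest part), 70 mm tall; origin at the centre of its underside, z up. The three tins look the same and stand upright on the worktop in a row, about 130 mm apart; their weights differ clearly: roughly 0.2, 0.4 and 0.7 kg (each within 10 percent), and any of them may be the heaviest. The filling sits at the middle and can shift by 1 to 2 mm
- tape: black roll of tape lying flat, 62 mm across, 19 mm tall, origin at the centre of its underside; a bystander, leave it alone
- pliers: combination pliers with blue handles lying flat, 183 mm long (y), 61 mm wide (x), 14 mm tall, origin at the centre of the underside; a bystander, leave it alone
- nut: steel hexagon nut, 22 mm across, 11 mm tall, origin at the centre of its underside; a bystander, leave it alone

How it is judged:
By the outcome, as a careful person would: the job done as asked, in the order asked, and still so for the second after the job is handed in, while the arm keeps its last pose, push and grip.
It also fails if it takes over 72 s, if anything falls off the work surface, if the arm or the gripper's body presses on something with over 40 N, if the wrist force passes 120 N, or if a joint passes its speed limit or range.

## Working session

There is one attempt and no reset: what is moved stays moved. The work goes in short steps, Python scripts to look and compute and a tool call to move; the robot and the scene stay as the last step left them, time stands still between calls to the robot, and variables do not carry over. Pictures are saved under pics/ and viewed, and the job is handed in when it is done.

Besides the shell and the picture viewer there is one more tool, called after "Call:" in YAML: its name, and indented under it one key for each argument. play_rows: Moves the arm, as the interface text tells. Its arguments: {"type":"object","properties":{"motion":{"type":"array","items":{"type":"number"}},"newtons":{"type":"number"}},"required":["motion"]}

```bash
mkdir -p pics; ls
python3 - <<'E'
from cell import *
import cv2
print(read_state())
for n in ["top","side"]:
    p,d=camera(n); cv2.imwrite(f"pics/{n}0.png",p); print(n,camera_params(n))
E
```

```text
pics
{'clock': 0.0, 'joints': array([ 1.23942420e+00,  3.00474692e-01,  1.52156855e+00, -5.37307148e-06,
        1.32069533e+00, -6.65957565e-02]), 'qd': array([ 9.08526233e-04, -8.27839708e-04, -4.36147607e-04,  1.07237791e-03,
        8.32421544e-05,  1.33767219e-03]), 'effort': array([ 2.98172645e-04, -5.31803012e+01, -3.52734768e+01,  7.08395010e-02,
        2.43634649e-02, -7.12231008e-05]), 'eef_pos': array([143.84960191, 530.58918498, 204.88965841]), 'eef_rot': array([ 3.07953851,  1.56965039, -1.89762551]), 'wrist_force': array([-0.75823755,  0.01727483,  0.16238927]), 'moment': array([0.01157234, 0.03025286, 0.00763083]), 'finger_gap': 94.1807982091142}
top {'fx': 362.7013035056407, 'fy': 362.7013035056407, 'cx': 315.9861404518768, 'cy': 193.69207904677, 'k1': -0.06999163389907556, 'T': array([[-2.13440149e-02, -9.95977707e-01,  8.70220682e-02,
         4.83387058e+02],
       [-9.99772186e-01,  2.12710149e-02, -1.76616986e-03,
         7.06891332e+00],
       [-9.19819030e-05, -8.70399405e-02, -9.96204818e-01,
         1.06124319e+03],
       [ 0.00000000e+00,  0.00000000e+00,  0.00000000e+00,
         1.00000000e+00]])}
side {'fx': 454.5495873188717, 'fy': 454.5495873188717, 'cx': 313.85239821644575, 'cy': 202.26827348233158, 'k1': 0.034918802992178095, 'T': array([[ 5.65719163e-01, -7.19038541e-01,  4.03664967e-01,
         1.09829986e+02],
       [-8.24568927e-01, -4.97391532e-01,  2.69606656e-01,
        -2.94443233e+02],
       [ 6.92195968e-03, -4.85371240e-01, -8.74280759e-01,
         1.01967363e+03],
       [ 0.00000000e+00,  0.00000000e+00,  0.00000000e+00,
         1.00000000e+00]])}
```

View pics/top0.png

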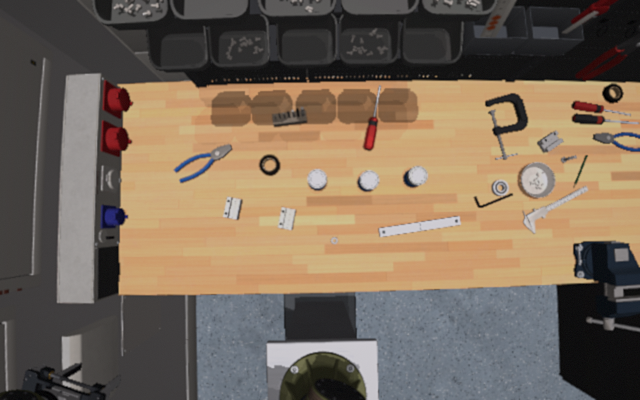

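View pics/side0.png

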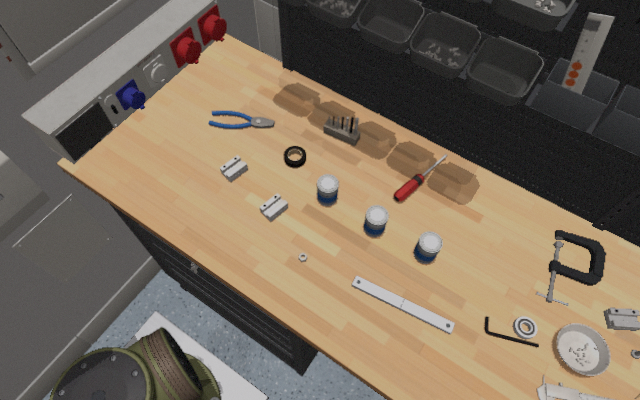

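The top view shows the bar at about (420,226), blocks at (232,208) and (287,217), tins at (317,179), (368,180), (415,176), nut at (334,240), and tape at (269,165). Next I'll get positions.

```bash
cat > h.py <<'E'
from cell import *
import numpy as np, cv2
from scipy.spatial.transform import Rotation as R
def K(c): return np.array([[c['fx'],0,c['cx']],[0,c['fy'],c['cy']],[0,0,1]])
def world(c,uv,d):
    uv=np.asarray(uv,float).reshape(-1,1,2); d=np.asarray(d,float).reshape(-1)
    n=cv2.undistortPoints(uv,K(c),np.array([c['k1'],0,0,0,0]),None)[:,0] if len(uv) else uv
    P=np.c_[n*d[:,None],d]
    return P@c['T'][:3,:3].T+c['T'][:3,3]
def onplane(c,uv,z):
    uv=np.asarray(uv,float).reshape(-1,1,2)
    n=cv2.undistortPoints(uv,K(c),np.array([c['k1'],0,0,0,0]))[:,0]
    r=np.c_[n,np.ones(len(n))]@c['T'][:3,:3].T; o=c['T'][:3,3]
    return o+r*((z-o[2])/r[:,2])[:,None]
def maskpts(c,m,d):
    v,u=np.nonzero(m&(d>0)); return world(c,np.c_[u,v],d[v,u])
def toolR(): return R.from_euler('xyz',read_state()['eef_rot'])
E
python3 - <<'E'
from h import *
for n in ["top","side"]:
    p,d=camera(n); c=camera_params(n)
    for t in ["bar","block_1","tin_1","nut","tape","pliers"]:
        for o in masks_of(n,t)[:4]:
            m=o['region']; P=maskpts(c,m,d); 
            if len(P)<5: continue
            zt=np.percentile(P[:,2],90); Q=P[P[:,2]>zt-8]
            rect=cv2.minAreaRect(Q[:,:2].astype(np.float32))
            print(n,t,round(o['conf'],2),m.sum(),'ztop',zt.round(1),'mean',Q.mean(0).round(1),'rect',np.round(rect[0],1),np.round(rect[1],1),round(rect[2],1))
        for o in place_of(n,t)[:4]:
            print('   place',round(o['conf'],2),(c['T'][:3,:3]@o['at']+c['T'][:3,3]).round(1))
print(read_state()['clock'])
E
```

```text
top bar 0.9 845 ztop 15.8 mean [ 474.4 -292.4   13.4] rect [ 474.4 -293.8] [ 26.3 242.3] 7.0
   place 0.63 [ 475.2 -292.    -3.8]
top block_1 0.85 339 ztop 31.2 mean [539.8 246.4  29. ] rect [539.8 247.2] [41.2 59.8] 76.4
top block_1 0.64 322 ztop 31.0 mean [505.8  90.9  29.1] rect [505.9  90.1] [40.  59.5] 77.5
top block_1 0.36 245 ztop 21.6 mean [664.2 138.5  19.3] rect [664.1 138.8] [56.  59.5] 88.9
   place 0.52 [540.5 247.5  -1.3]
top tin_1 0.91 419 ztop 72.4 mean [ 616.1 -277.2   70.4] rect [ 615.9 -277. ] [53.  50.6] 89.6
top tin_1 0.69 372 ztop 72.5 mean [613.1   4.   70.2] rect [613.3   4.4] [49.7 50.5] 89.2
top tin_1 0.63 366 ztop 72.7 mean [ 606.8 -140.6   70.5] rect [ 606.7 -140.8] [50.7 53.7] 43.0
   place 0.75 [ 6.136e+02 -2.757e+02 -1.000e-01]
   place 0.56 [615.9  -4.   -0. ]
   place 0.56 [ 607.5 -140.9    1.4]
top nut 0.27 345 ztop 31.2 mean [539.5 246.7  28.9] rect [539.5 247.4] [41.2 60.4] 76.5
   place 0.54 [542.3 248.1   0.7]
   place 0.5 [441.3 -42.    2.5]
top tape 0.77 226 ztop 21.8 mean [663.9 137.   19.4] rect [662.7 138.8] [56.  56.3] 88.9
   place 0.84 [6
[... 564 characters left out ...]
.65 [540.  240.6  -0.6]
side tin_1 0.78 618 ztop 69.9 mean [ 602.9 -142.2   68. ] rect [ 604.1 -142.7] [52.2 50.8] 4.6
side tin_1 0.7 576 ztop 69.8 mean [609.6   1.7  68.1] rect [609.9   1.5] [51.3 52. ] 73.0
side tin_1 0.69 669 ztop 70.4 mean [ 614.  -279.5   68.5] rect [ 614.6 -279.1] [52.  51.5] 62.0
   place 0.94 [ 617.7 -279.6    3. ]
   place 0.86 [ 609.6 -142.7    2.3]
   place 0.6 [617.1   4.5   3.9]
   place 0.43 [437.3 -43.3   0.7]
side tape 0.79 355 ztop 19.3 mean [661.  138.9  16.8] rect [661.  139.6] [58.4 58.9] 0.2
   place 0.73 [667.3 138.4  -2.7]
side pliers 0.94 642 ztop 12.8 mean [677.5 332.9  10. ] rect [677.8 333.3] [ 60.8 179.3] 28.3
   place 0.72 [683.4 335.4   3.7]
1.4
```

```bash
cat >> h.py <<'E'
def delta(pos,jaw):
    """pos target TCP mm; jaw deg of line (mod 180). prints tool-axis turn and shift"""
    s=read_state(); Rm=toolR().as_matrix(); 
    a=np.degrees(np.arctan2(Rm[1,2],Rm[0,2]))
    dj=(jaw-a+90)%180-90
    Rz=R.from_euler('z',dj,degrees=True).as_matrix()
    z=Rz@np.array([Rm[0,2],Rm[1,2],0]); z/=np.linalg.norm(z); x=np.array([0,0,-1.]); y=np.cross(z,x)
    T=np.c_[x,y,z]
    rv=R.from_matrix(Rm.T@T).as_rotvec()
    sh=Rm.T@(np.array(pos)-s['eef_pos'])/1000
    print('t',round(s['clock'],2),'pos',s['eef_pos'].round(1),'jaw',a.round(2),'turn',rv.round(4),'shift now-axes(m)',sh.round(4),'| in final axes',(T.T@(np.array(pos)-s['eef_pos'])/1000).round(4),'gap',round(s['finger_gap'],1),'F',s['wrist_force'].round(2),'j',s['joints'].round(2))
E
python3 - <<'E'
from h import *
print(toolR().as_matrix().round(3))
delta((474.2,-293.6,150),7); delta((450,150,200),7)
E
```

```text
[[-0.    -0.965  0.262]
 [-0.     0.262  0.965]
 [-1.    -0.    -0.   ]]
t 1.4 pos [143.9 530.8 205.4] jaw 74.83 turn [ 1.1838e+00 -1.0000e-04  1.0000e-04] shift now-axes(m) [ 0.0555 -0.5345 -0.7092] | in final axes [ 0.0554 -0.8585  0.2273] gap 93.8 F [ 0.39 -0.19  0.04] j [ 1.24  0.3   1.52 -0.    1.32 -0.07]
t 1.4 pos [143.9 530.8 205.4] jaw 74.83 turn [ 1.1838e+00 -1.0000e-04  1.0000e-04] shift now-axes(m) [ 0.0055 -0.3951 -0.2874] | in final axes [ 0.0054 -0.4153  0.2574] gap 93.8 F [ 0.39 -0.19  0.04] j [ 1.24  0.3   1.52 -0.    1.32 -0.07]
```

Call:
play_rows:
  motion: [0.062,0,0,0.002,-0.047,-0.016,-1,0.062,0,0,0.002,-0.047,-0.016,-1,0.062,0,0,0.002,-0.047,-0.016,-1,0.062,0,0,0.002,-0.047,-0.016,-1,0.062,0,0,0.002,-0.047,-0.016,-1,0.062,0,0,0.002,-0.047,-0.016,-1,0.062,0,0,0.002,-0.047,-0.016,-1,0.062,0,0,0.002,-0.047,-0.016,-1,0.062,0,0,0.002,-0.047,-0.016,-1,0.062,0,0,0.002,-0.047,-0.016,-1,0.062,0,0,0.002,-0.047,-0.016,-1,0.062,0,0,0.002,-0.047,-0.016,-1,0.062,0,0,0.002,-0.047,-0.016,-1,0.062,0,0,0.002,-0.047,-0.016,-1,0.062,0,0,0.002,-0.047,-0.016,-1,0.062,0,0,0.002,-0.047,-0.016,-1,0.062,0,0,0.002,-0.047,-0.016,-1,0.062,0,0,0.002,-0.047,-0.016,-1]

```text
clock: 3.2
eef_pos: [503.2, -238.6, 169.3]
eef_rot: [0.226, 1.565, 0.381]
wrist_force: [-0.1, -0.2, 0.6]
finger_gap: 93.8
```

Run:
```python
from h import *
delta((474.2,-293.6,150),7)
```

```text
t 3.2 pos [ 503.2 -238.6  169.3] jaw 8.84 turn [ 0.0321  0.0055 -0.0014] shift now-axes(m) [ 0.0191 -0.0499 -0.0372] | in final axes [ 0.0193 -0.051  -0.0354] gap 93.8 F [-0.09 -0.19  0.58] j [-0.51  0.34  1.55  0.    1.24 -0.67]
```

Call:
play_rows:
  motion: [0.016,0.003,0,0.01,-0.025,-0.018,-1,0.016,0.003,0,0.01,-0.025,-0.018,-1,0,0,0,0,0,0,-1]

```text
clock: 3.5
eef_pos: [472.1, -300.7, 147.8]
eef_rot: [2.368, 1.569, 2.481]
wrist_force: [-0.7, 0.4, 0.4]
finger_gap: 93.9
```

Run:
```python
from h import *
p,d=camera("wrist"); c=camera_params("wrist"); cv2.imwrite("pics/w1.png",p)
for o in masks_of("wrist","bar")[:1]:
    m=o['region']; P=maskpts(c,m,d); print(o['conf'],m.sum(),P.mean(0),cv2.minAreaRect(P[:,:2].astype(np.float32)))
delta((474.2,-293.6,150),7)
```

```text
0.91 7667 [ 473.20871966 -278.41567565   12.151615  ] ((475.3163146972656, -290.09625244140625), (29.385597229003906, 239.76171875), 7.292917251586914)
t 3.6 pos [ 473.8 -298.5  149. ] jaw 6.62 turn [-0.0066  0.0007 -0.0003] shift now-axes(m) [-0.001   0.0048  0.001 ] | in final axes [-0.001   0.0048  0.001 ] gap 94.1 F [0.35 0.41 0.03] j [-0.63  0.37  1.56  0.    1.21 -0.74]
```

View pics/w1.png

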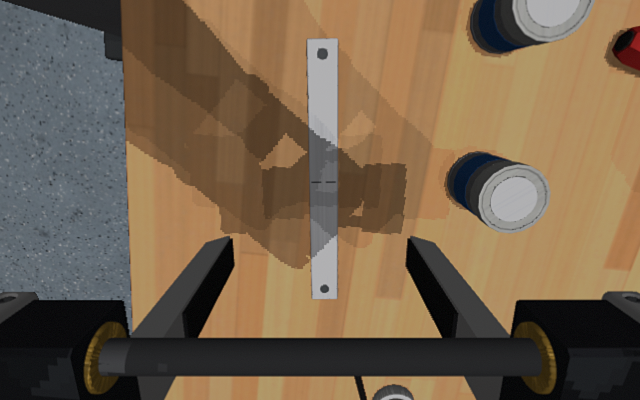

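The wrist view shows the bar from (322,39) to (323,298), with its middle line at (323,182). I'll turn those pixels into a grasp point.

Run:
```python
from h import *
c=camera_params("wrist")
e=onplane(c,[(322,39.5),(324.5,298),(323.3,182.5)],12); print(e.round(1),((e[0]+e[1])/2).round(1), np.degrees(np.arctan2(*(e[0]-e[1])[[1,0]])), np.linalg.norm(e[0]-e[1]))
for n in ["wrist","top","side"]:
    c=camera_params(n); print(n, c['T'][:3,3])
    if n!="wrist": camera(n)
    for o in place_of(n,"bar")[:1]: print((c['T'][:3,:3]@o['at']+c['T'][:3,3]).round(1))
delta((474.4,-292.5,60),7)
```

```text
[[ 460.8 -171.8   12. ]
 [ 491.3 -407.8   12. ]
 [ 476.  -290.4   12. ]] [ 476.  -289.8   12. ] 97.3649711715417 238.00072298774217
wrist [ 464.10993374 -217.53226209  327.94652454]
[ 474.7 -290.1    2. ]
top [ 483.38705762    7.06891332 1061.24318616]
[ 473.1 -289.7   -5.9]
side [ 109.82998618 -294.44323284 1019.67362544]
[ 474.7 -287.3    0.6]
t 3.85 pos [ 474.6 -297.5  149.6] jaw 6.78 turn [-0.0039  0.0014  0.0005] shift now-axes(m) [0.0896 0.005  0.0002] | in final axes [0.0896 0.0049 0.0004] gap 94.1 F [-0.41 -0.46  0.51] j [-0.63  0.37  1.56  0.    1.21 -0.74]
```

Call:
play_rows:
  motion: [0,0,0,0.03,0.0025,0,-1,0,0,0,0.03,0.0025,0,-1,-0.007,0,0,0.03,0,0,-1,0,0,0,0.025,0,0,-1,0,0,0,0,0,0,-1]

```text
clock: 4.35
eef_pos: [477.4, -289.9, 33.6]
eef_rot: [-0.639, 1.564, -0.507]
wrist_force: [-0.1, -0.7, 0.1]
finger_gap: 94.1
```

Run:
```python
from h import *
delta((475,-292,3),7.2)
```

```text
t 4.35 pos [ 477.4 -289.9   33.6] jaw 7.53 turn [0.0057 0.0057 0.0042] shift now-axes(m) [ 0.0306 -0.0017 -0.0029] | in final axes [ 0.0306 -0.0018 -0.0027] gap 94.1 F [-0.12 -0.68  0.13] j [-0.61  0.52  1.66  0.    0.96 -0.74]
```

Call:
play_rows:
  motion: [0.003,0.003,0.002,0.015,-0.001,-0.002,-1,0,0,0,0.012,0,0,-1,0,0,0,0,0,0,-1,0,0,0,0,0,0,-1]

```text
clock: 4.75
eef_pos: [477.4, -291.5, 7.7]
eef_rot: [-0.721, 1.564, -0.592]
wrist_force: [-0.1, 0.7, 0.5]
finger_gap: 93.9
```

Run:
```python
from h import *
delta((475,-292,3),7.2)
```

```text
t 4.75 pos [ 477.4 -291.5    7.7] jaw 7.43 turn [0.0039 0.0053 0.0047] shift now-axes(m) [ 0.0046 -0.0002 -0.0025] | in final axes [ 0.0047 -0.0002 -0.0025] gap 93.9 F [-0.15  0.66  0.54] j [-0.61  0.56  1.66  0.    0.92 -0.74]
```

Call:
play_rows:
  motion: [0,0.003,0.003,0.004,0,-0.002,-1,0,0,0,0,0,0,0.3,0,0,0,0,0,0,1,0,0,0,0,0,0,1,0,0,0,0,0,0,1,0,0,0,0,0,0,1,0,0,0,0,0,0,1,0,0,0,0,0,0,1,0,0,0,0,0,0,1]
  newtons: 30

```text
clock: 5.65
eef_pos: [476.2, -292.5, 5.5]
eef_rot: [-0.683, 1.565, -0.554]
wrist_force: [-0.1, 0.0, 0.4]
finger_gap: 33.6
```

Call:
play_rows:
  motion: [0,0.002,0.002,0.003,0,0,1,0,0,0,0,0,0,1,0,0,0,0,0,0,1,0,0,0,0,0,0,1]
  newtons: 30

```text
clock: 6.05
eef_pos: [476.4, -292.7, 2.8]
eef_rot: [-0.633, 1.568, -0.503]
wrist_force: [-0.5, -0.0, 2.8]
finger_gap: 25.7
```

Run:
```python
from h import *
delta((475,-292,80),7.2)
```

```text
t 6.05 pos [ 476.4 -292.7    2.8] jaw 7.42 turn [0.0038 0.0024 0.0018] shift now-axes(m) [-0.0772  0.0007 -0.0011] | in final axes [-0.0772  0.0008 -0.0013] gap 25.7 F [-0.52 -0.04  2.77] j [-0.62  0.57  1.66  0.    0.91 -0.75]
```

Call:
play_rows:
  motion: [0,0,0,0,0,0,1,0,0,0,0,0,0,1,0,0,0,-0.01,0,0,1,0,0,0,-0.03,0,0,1,0,0,0,-0.03,0,0,1,0,0,0,-0.03,0,0,1,0,0,0,-0.02,0,0,1,0,0,0,0,0,0,1,0,0,0,0,0,0,1]
  newtons: 30

```text
clock: 6.95
eef_pos: [474.8, -291.5, 127.2]
eef_rot: [1.866, 1.57, 1.996]
wrist_force: [-0.3, -0.6, -2.0]
finger_gap: 25.8
```

Run:
```python
from h import *
delta((522,169,90),-12.1)
p,d=camera("wrist"); c=camera_params("wrist"); cv2.imwrite("pics/w2.png",p)
for o in masks_of("wrist","bar")[:1]:
    m=o['region']; P=maskpts(c,m,d); print(o['conf'],m.sum(),P.mean(0),cv2.minAreaRect(P[:,:2].astype(np.float32)))
```

```text
t 6.95 pos [ 474.8 -291.5  127.2] jaw 7.41 turn [ 0.3406 -0.0005 -0.0009] shift now-axes(m) [0.0376 0.4506 0.1063] | in final axes [ 0.0372  0.4602 -0.0504] gap 25.8 F [-0.3  -0.57 -2.01] j [-0.62  0.39  1.59  0.    1.16 -0.75]
0.95 19002 [ 469.3198702  -250.89495496  135.70793321] ((479.3428039550781, -326.7838134765625), (47.98396301269531, 376.9303894042969), 7.415894985198975)
```

View pics/w2.png

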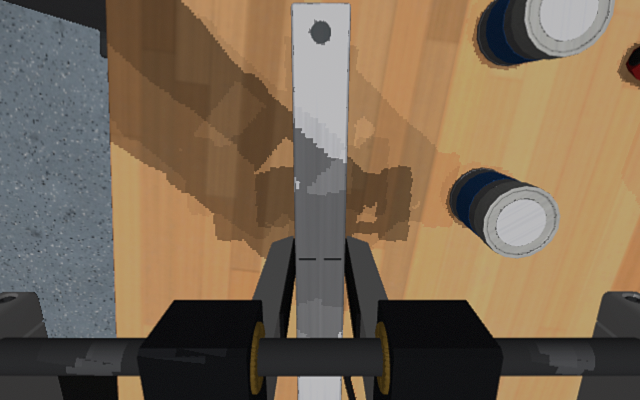

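The bar is held and its middle line shows at (320,259), between the fingers. I'll measure how far that line is from the TCP.

Run:
```python
from h import *
c=camera_params("wrist"); s=read_state(); Rm=toolR().as_matrix()
e=onplane(c,[(320.5,259),(321,3)],s['eef_pos'][2]+9)
print(e,((e-s['eef_pos'])@Rm).round(2))
p,d=camera("wrist"); print(world(c,[(320,257)],[d[257,320]]))
```

```text
[[ 474.79300573 -290.340637    135.57991412]
 [ 459.41921511 -171.78897269  135.57991412]] [[ -9.     1.1    0.27]
 [ -8.79 120.65   0.32]]
[[ 474.31271848 -288.67104981  136.83896473]]
```

Call:
play_rows:
  motion: [0,0,0,0,0.02,0,1,0.03,0,0,0,0.038,0.002,1,0.031,0,0,0,0.04,0.003,1,0.031,0,0,0,0.04,0.003,1,0.031,0,0,0,0.04,0.003,1,0.031,0,0,0,0.04,0.003,1,0.031,0,0,0,0.04,0.003,1,0.031,0,0,0,0.04,0.003,1,0.031,0,0,0,0.04,0.003,1,0.031,0,0,0,0.04,0.003,1,0.031,0,0,0,0.03,0.002,1,0.03,0,0,0,0.02,0,1,0,0,0,0,0,0,1,0,0,0,0,0,0,1]

```text
clock: 8.5
eef_pos: [502.2, 150.9, 112.7]
eef_rot: [-3.102, 1.546, 2.956]
wrist_force: [-1.0, -0.7, -3.3]
finger_gap: 25.6
```

Run:
```python
from h import *
delta((521.6,168.1,90),-12.1)
```

```text
t 8.5 pos [502.2 150.9 112.7] jaw -12.9 turn [-0.0139 -0.0245  0.0008] shift now-axes(m) [0.0223 0.0211 0.0156] | in final axes [0.0227 0.0209 0.0153] gap 25.6 F [-1.02 -0.71 -3.33] j [0.22 0.35 1.68 0.01 1.13 0.44]
```

Call:
play_rows:
  motion: [-0.007,-0.012,0,0.006,0.011,0.008,1,-0.007,-0.012,0,0.006,0.01,0.007,1,0,0,0,0,0,0,1,0,0,0,0,0,0,1]

```text
clock: 8.9
eef_pos: [522.7, 167.1, 98.0]
eef_rot: [-1.571, 1.569, -1.782]
wrist_force: [0.4, -0.1, -1.9]
finger_gap: 25.7
```

Run:
```python
from h import *
delta((521.6,168.1,90),-12.1)
p,d=camera("wrist"); c=camera_params("wrist"); cv2.imwrite("pics/w3.png",p)
for o in masks_of("wrist","block_1"):
    m=o['region']; P=maskpts(c,m,d); Q=P[abs(P[:,2]-28)<6]
    if len(Q)>20: print(o['conf'],m.sum(),Q.mean(0),cv2.minAreaRect(Q[:,:2].astype(np.float32)))
p,d=camera("top"); c=camera_params("top"); cv2.imwrite("pics/t3.png",cv2.resize(p[120:280,180:420],None,fx=3,fy=3,interpolation=cv2.INTER_CUBIC))
for t in ("bar","block_1"):
  for o in masks_of("top",t):
    m=o['region']; P=maskpts(c,m,d)
    print(t,o['conf'],m.sum(),P.mean(0),cv2.minAreaRect(P[:,:2].astype(np.float32)))
```

```text
t 8.9 pos [522.7 167.1  98. ] jaw -12.1 turn [-0.     -0.      0.0019] shift now-axes(m) [ 0.008   0.0007 -0.0013] | in final axes [ 0.008   0.0007 -0.0013] gap 25.7 F [ 0.43 -0.09 -1.94] j [ 0.24  0.41  1.64 -0.    1.09  0.46]
0.93 1996 [535.54140769 251.16167614  27.59252556] ((538.3873901367188, 249.93470764160156), (39.32118606567383, 60.02960968017578), 78.04314422607422)
0.82 415 [506.08324281  86.53628718  27.37410216] ((506.000732421875, 93.12583923339844), (39.35902404785156, 49.291927337646484), 78.4247817993164)
bar 0.7 341 [507.94986964  93.40947265 104.53484964] ((509.65191650390625, 98.40985870361328), (98.7757339477539, 30.23448944091797), 77.64793395996094)
bar 0.23 252 [664.21562715 138.50886121  18.25492684] ((663.9530029296875, 137.75686645507812), (60.077415466308594, 57.45467758178711), 0.14621186256408691)
block_1 0.49 185 [503.55847829  91.88546275  28.05820161] ((506.7222900390625, 91.76260375976562), (45.20511245727539, 65.71467590332031), 78.38310241699219)
```

View pics/w3.png

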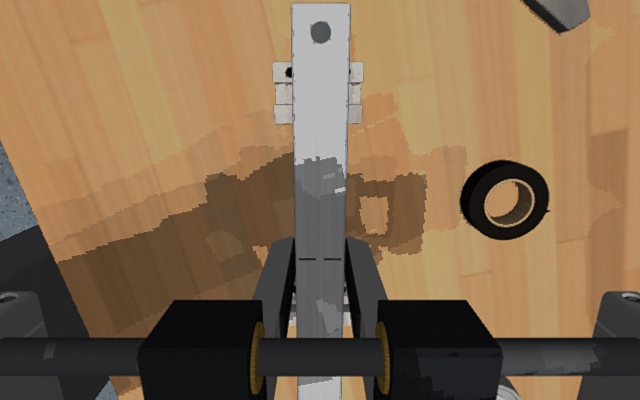

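View pics/t3.png

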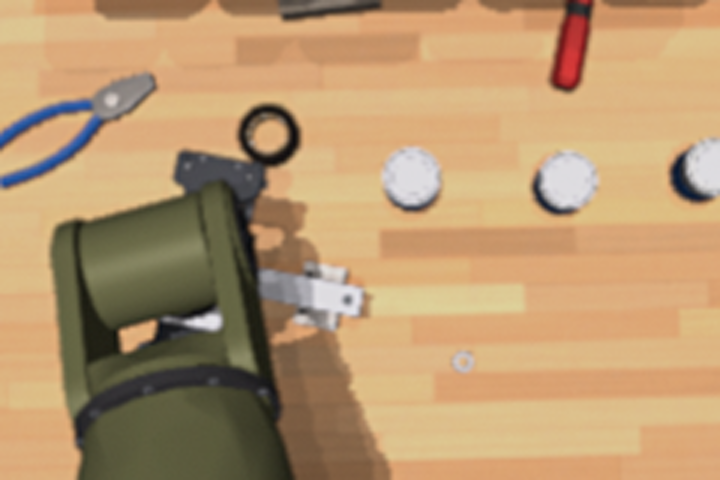

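The wrist view shows block_2 straddling the bar, with corners near (274,62) and (363,123). The bar lies between columns 292 and 349. Now the offset of block_2 in tool axes.

Run:
```python
from h import *
p,_=camera("wrist"); cv2.imwrite("pics/w3c.png",cv2.resize(p[40:140,250:390],None,fx=5,fy=5,interpolation=cv2.INTER_CUBIC))
c=camera_params("wrist"); s=read_state(); Rm=toolR().as_matrix()
print(s['eef_pos'])
e=onplane(c,[(274,62),(363,62),(274.5,123.5),(362.5,123.5)],28)
print(e.round(1),((e-s['eef_pos'])@Rm).round(2))
```

```text
[522.66549862 167.2094789   98.68261979]
[[514.8 275.1  28. ]
 [571.7 263.   28. ]
 [505.5 236.8  28. ]
 [564.4 224.2  28. ]] [[ 70.52 103.96 -30.45]
 [ 70.57 104.    27.77]
 [ 70.57  64.52 -31.47]
 [ 70.62  64.56  28.77]]
```

View pics/w3c.png

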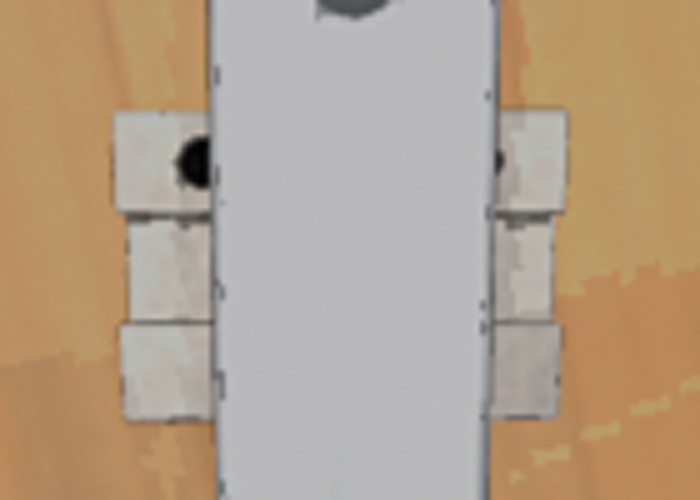

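Call:
play_rows:
  motion: [0,0,0,0.02,0.0007,-0.0006,1,0,0,0,0.02,0.0006,-0.0006,1,0,0,0,0.015,0,0,1,0,0,0,0,0,0,1,0,0,0,0,0,0,1]

```text
clock: 9.7
eef_pos: [522.7, 168.5, 44.1]
eef_rot: [0.059, 1.567, -0.153]
wrist_force: [0.6, 1.0, -2.0]
finger_gap: 25.6
```

Run:
```python
from h import *
delta((522,168.5,35),-12.1)
p,_=camera("wrist"); cv2.imwrite("pics/w4.png",p);cv2.imwrite("pics/w4c.png",cv2.resize(p[0:160,230:410],None,fx=4,fy=4,interpolation=cv2.INTER_CUBIC))
```

```text
t 9.7 pos [522.7 168.5  44.1] jaw -12.15 turn [-0.0008  0.004  -0.0002] shift now-axes(m) [ 0.0091 -0.0001 -0.0007] | in final axes [ 0.0091 -0.0001 -0.0007] gap 25.6 F [ 0.57  1.02 -1.96] j [ 0.25  0.48  1.67 -0.    0.98  0.46]
```

View pics/w4c.png

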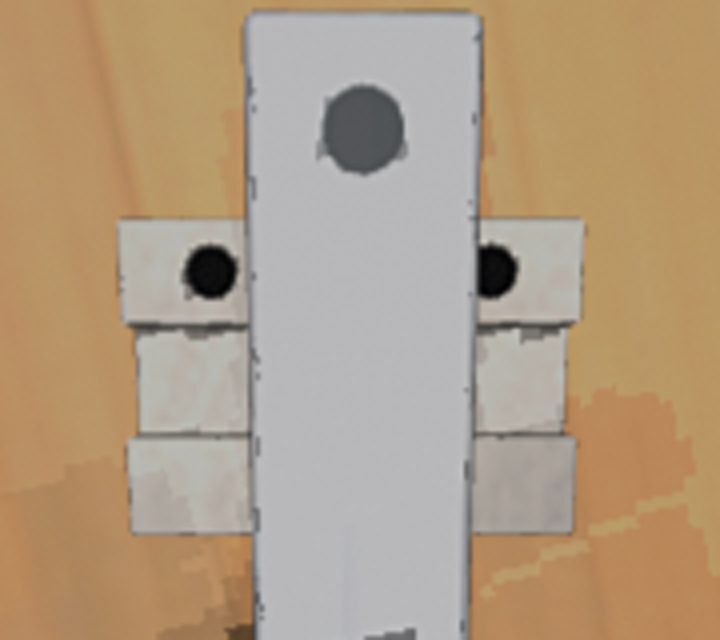

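View pics/w4.png

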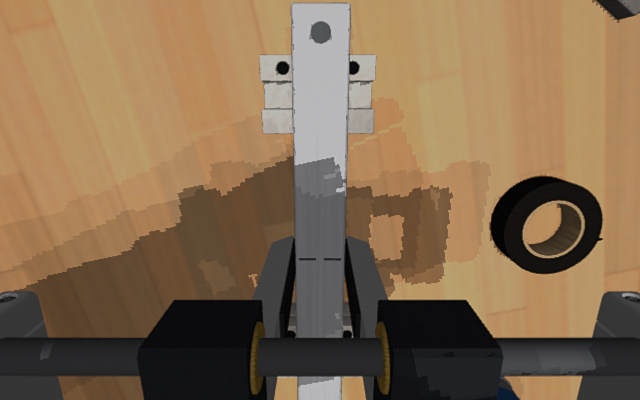

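The crop shows the bar end at row 3. Block_2's outer edge is at row 54.5 and its inner edge at row 133, with side columns 259.5 and 376. The middle line is at row 259.

Run:
```python
from h import *
c=camera_params("wrist"); s=read_state(); Rm=toolR().as_matrix(); t=s['eef_pos']
f=lambda uv,z: ((onplane(c,uv,z)-t)@Rm).round(2)[:,1:]
print(t,c['T'][:3,3]-t)
print('block',f([(259.5,54.5),(376.2,54.5),(262.7,133.2),(373.5,133.2)],28))
print('bar',f([(292,3),(350,3),(291.8,54.5),(349.5,54.5),(320.5,259)],t[2]+9))
```

```text
[522.63834913 168.47478885  44.17174349] [ 15.88725025  79.91093192 178.87768021]
block [[102.66 -31.18]
 [102.72  28.21]
 [ 63.13 -31.25]
 [ 63.15  28.49]]
bar [[ 1.2046e+02 -1.2420e+01]
 [ 1.2050e+02  1.2380e+01]
 [ 9.9940e+01 -1.2920e+01]
 [ 9.9960e+01  1.2650e+01]
 [ 1.0000e+00 -7.0000e-02]]
```

Call:
play_rows:
  motion: [0,0.002,0,0.004,0.001,-0.0006,1,0,0,0,0.003,0.0008,-0.0004,1,0,0,0,0.002,0,0,1,0,0,0,0,0,0,1]

```text
clock: 10.15
eef_pos: [523.0, 170.9, 36.6]
eef_rot: [0.339, 1.566, 0.127]
wrist_force: [-0.0, -0.6, -2.5]
finger_gap: 25.8
```

Run:
```python
from h import *
delta((522,170.2,31),-12.1)
p,_=camera("wrist"); cv2.imwrite("pics/w5c.png",cv2.resize(p[0:160,230:410],None,fx=4,fy=4,interpolation=cv2.INTER_CUBIC))
```

```text
t 10.15 pos [523.  170.9  36.6] jaw -12.15 turn [-0.0008  0.0048 -0.0017] shift now-axes(m) [ 0.0056 -0.0009 -0.0009] | in final axes [ 0.0056 -0.0009 -0.0009] gap 25.8 F [-0.03 -0.62 -2.45] j [ 0.25  0.5   1.68 -0.    0.96  0.46]
```

View pics/w5c.png

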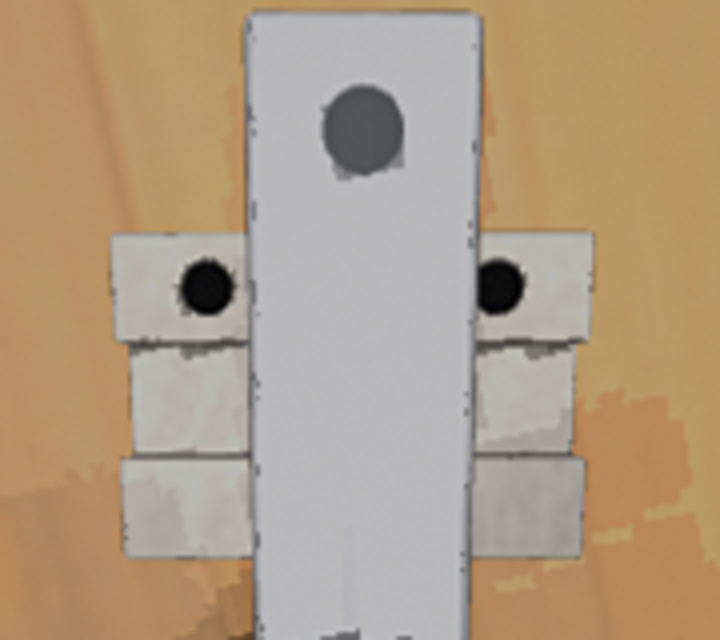

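Block_2's edges are now at rows 58.2 and 139.2, with side columns 257.8 and 378.8.

Run:
```python
from h import *
c=camera_params("wrist"); s=read_state(); Rm=toolR().as_matrix(); t=s['eef_pos']
f=lambda uv,z: ((onplane(c,uv,z)-t)@Rm).round(2)[:,1:]
print(t)
for dz in (0,-2): print('block',f([(257.8,58.2),(378.8,58.2),(261,139.2),(375.5,139.2)],28+dz))
print('bar',f([(292,3),(350,3),(291.8,58.2),(349.5,58.2),(320.5,259)],t[2]+9))
```

```text
[523.08509708 170.90580901  36.75525813]
block [[100.15 -30.94]
 [100.22  28.49]
 [ 60.72 -31.11]
 [ 60.73  28.58]]
block [[100.35 -31.26]
 [100.42  28.8 ]
 [ 60.5  -31.43]
 [ 60.51  28.89]]
bar [[ 1.2048e+02 -1.2420e+01]
 [ 1.2053e+02  1.2400e+01]
 [ 9.8400e+01 -1.2960e+01]
 [ 9.8430e+01  1.2700e+01]
 [ 9.8000e-01 -7.0000e-02]]
```

Call:
play_rows:
  motion: [0,0.003,0,0.003,0,-0.001,1,0,0,0,0.0015,0,0,1,0,0,0,0,0,0,1]

```text
clock: 10.5
eef_pos: [522.1, 171.1, 32.0]
eef_rot: [0.786, 1.568, 0.574]
wrist_force: [0.2, -0.3, -2.4]
finger_gap: 25.6
```

Run:
```python
from h import *
delta((522,170.2,31),-12.1)
```

```text
t 10.5 pos [522.1 171.1  32. ] jaw -12.15 turn [-0.0008  0.0019 -0.0019] shift now-axes(m) [ 0.001  -0.001   0.0001] | in final axes [ 0.001  -0.001   0.0001] gap 25.6 F [ 0.23 -0.25 -2.43] j [0.25 0.5  1.68 0.   0.96 0.46]
```

Call:
play_rows:
  motion: [0,0.002,0,0.0015,0,0,1,0,0,0,0,0,0,1]

```text
clock: 10.7
eef_pos: [522.4, 171.2, 30.9]
eef_rot: [1.463, 1.569, 1.251]
wrist_force: [-0.7, 0.3, -2.2]
finger_gap: 25.6
```

Run:
```python
from h import *
delta((522,170.2,31),-12.1)
```

```text
t 10.7 pos [522.4 171.2  30.9] jaw -12.15 turn [-0.0008  0.0002 -0.0022] shift now-axes(m) [-0.0001 -0.0011 -0.0002] | in final axes [-0.0001 -0.0011 -0.0002] gap 25.6 F [-0.68  0.28 -2.24] j [0.25 0.51 1.68 0.   0.96 0.46]
```

Call:
play_rows:
  motion: [0,0,0,0.001,0,0,1,0,0,0,0,0,0,1]

```text
clock: 10.9
eef_pos: [522.5, 171.3, 31.0]
eef_rot: [1.349, 1.568, 1.137]
wrist_force: [0.2, 0.1, -2.4]
finger_gap: 25.4
```

Run:
```python
from h import *
delta((522,170.2,31),-12.1)
```

```text
t 10.9 pos [522.5 171.3  31. ] jaw -12.15 turn [-0.0008  0.0005 -0.0024] shift now-axes(m) [ 0.     -0.0011 -0.0003] | in final axes [ 0.     -0.0011 -0.0003] gap 25.4 F [ 0.23  0.12 -2.37] j [0.25 0.51 1.68 0.   0.96 0.46]
```

Call:
play_rows:
  motion: [0,0,0,0.002,-0.0005,0,1,0,0,0,0.001,0,0,1,0,0,0,0.001,0,0,1]

```text
clock: 11.2
eef_pos: [522.7, 171.3, 30.7]
eef_rot: [1.244, 1.567, 1.033]
wrist_force: [-6.4, -2.1, 13.1]
finger_gap: 25.1
```

Run:
```python
from h import *
delta((522,170.2,31),-12.1)
```

```text
t 11.2 pos [522.7 171.3  30.7] jaw -12.14 turn [-0.0006  0.0011 -0.0033] shift now-axes(m) [-0.0003 -0.0012 -0.0004] | in final axes [-0.0003 -0.0012 -0.0004] gap 25.1 F [-6.43 -2.13 13.07] j [0.25 0.51 1.68 0.   0.96 0.46]
```

Call:
play_rows:
  motion: [0,0,0,-0.001,0,0,1,0,0,0,0,0,0,0.4,0,0,0,0,0,0,0.2,0,0,0,0,0,0,0.1,0,0,0,0,0,0,0,0,0,0,0,0,0,0]

```text
clock: 11.8
eef_pos: [523.1, 171.3, 31.7]
eef_rot: [1.076, 1.566, 0.864]
wrist_force: [-0.4, 0.1, -0.3]
finger_gap: 47.0
```

Run:
```python
from h import *
delta((522,170.2,100),-12.1)
p,_=camera("wrist"); cv2.imwrite("pics/w6.png",p)
```

```text
t 11.8 pos [523.1 171.3  31.7] jaw -12.14 turn [-0.0008  0.0021 -0.0039] shift now-axes(m) [-0.0683 -0.0011 -0.0007] | in final axes [-0.0683 -0.0013 -0.0008] gap 47.0 F [-0.41  0.12 -0.29] j [0.25 0.5  1.68 0.   0.96 0.46]
```

View pics/w6.png

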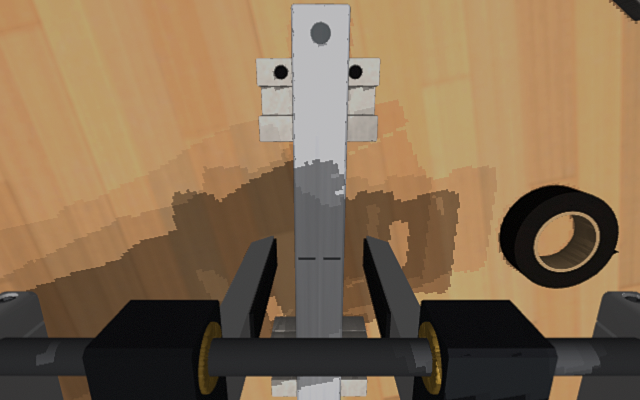

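The bar is released and lies across both blocks. I'll lift off and move over the first tin, clear of the top view.

Call:
play_rows:
  motion: [0,0,0,-0.01,0,0,0,0,0,0,-0.03,0,0,0,0,0,0,-0.03,0,0,0,0,0,0,-0.025,0,0,-1,0,0,0,0,-0.029,0.024,-1,0,0,0,0,-0.029,0.024,-1,0,0,0,0,-0.029,0.024,-1,0,0,0,0,-0.029,0.024,-1,0,0,0,0,-0.029,0.024,-1,0,0,0,0,0,0,-1,0,0,0,0,0,0,-1]

```text
clock: 12.95
eef_pos: [613.1, -1.8, 139.0]
eef_rot: [0.554, 1.561, 0.345]
wrist_force: [-0.6, 0.4, -0.6]
finger_gap: 93.8
```

```bash
python3 - <<'E'
from h import *
delta((613,4,100),-12.1)
for n in ("top","side"):
  p,d=camera(n); c=camera_params(n); cv2.imwrite(f"pics/{n}7.png",p)
  for t in ("bar","block_1"):
   for o in masks_of(n,t):
    m=o['region']; P=maskpts(c,m,d); 
    if len(P)<30: continue
    zt=np.percentile(P[:,2],80); Q=P[abs(P[:,2]-zt)<6]
    print(n,t,o['conf'],m.sum(),Q.mean(0).round(1),cv2.minAreaRect(Q[:,:2].astype(np.float32)))
E
python3 -c "
import cv2
a=cv2.imread('pics/top7.png')[180:250,190:330];cv2.imwrite('pics/top7c.png',cv2.resize(a,None,fx=5,fy=5,interpolation=cv2.INTER_CUBIC))
a=cv2.imread('pics/side7.png')[130:240,190:310];cv2.imwrite('pics/side7c.png',cv2.resize(a,None,fx=5,fy=5,interpolation=cv2.INTER_CUBIC))"
```

```text
t 12.95 pos [613.1  -1.8 139. ] jaw -12.01 turn [ 0.0016  0.0082 -0.0051] shift now-axes(m) [ 0.039   0.0055 -0.0016] | in final axes [ 0.039   0.0057 -0.0013] gap 93.8 F [-0.57  0.38 -0.55] j [-0.06  0.49  1.41  0.    1.23  0.14]
top bar 0.67 539 [528.2 191.3  41.2] ((528.447998046875, 191.69332885742188), (190.25135803222656, 24.18772315979004), 78.63387298583984)
top block_1 0.53 146 [540.7 244.2  29. ] ((540.1978149414062, 245.80308532714844), (38.566898345947266, 57.6748161315918), 77.783203125)
side bar 0.79 456 [506.5 104.6  38.7] ((507.4669189453125, 105.54199981689453), (108.7122802734375, 27.5020751953125), 77.8885498046875)
side block_1 0.53 221 [500.   90.9  26.3] ((504.37066650390625, 90.84164428710938), (39.623294830322266, 60.41902160644531), 77.52035522460938)
```

View pics/top7c.png

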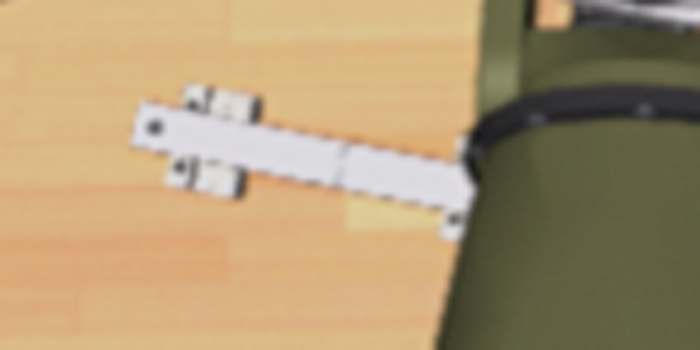

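View pics/side7c.png

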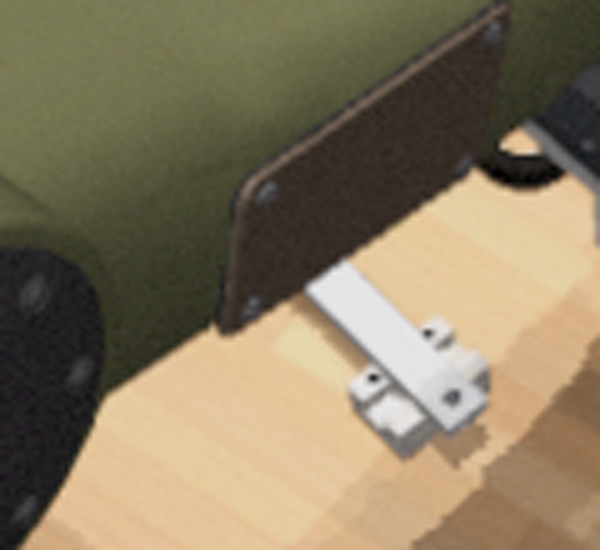

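The arm hides part of the bar, so I'll check it once I'm at the far tin. Now the wrist look at the first tin.

```bash
cat >> h.py <<'E'
def tins(n="wrist",pic=None):
    p,d=camera(n); c=camera_params(n); s=read_state()
    if pic: cv2.imwrite(pic,p)
    for o in masks_of(n,"tin_1"):
        m=o['region']; P=maskpts(c,m,d)
        if len(P)<30: continue
        zt=np.percentile(P[:,2],85); Q=P[abs(P[:,2]-zt)<5]
        ci,r=cv2.minEnclosingCircle(Q[:,:2].astype(np.float32))
        print(n,'tin',round(o['conf'],2),m.sum(),'z',zt.round(1),'circ',np.round(ci,1),round(r,1),'rect',np.round(cv2.minAreaRect(Q[:,:2].astype(np.float32))[0],1))
    for o in place_of(n,"tin_1"): print('  place',round(o['conf'],2),(c['T'][:3,:3]@o['at']+c['T'][:3,3]).round(1))
E
python3 - <<'E'
from h import *
tins("wrist","pics/w8.png"); delta((613,4,100),-12.1)
E
```

```text
wrist tin 0.97 4790 z 69.6 circ [612.1   3.9] 27.2 rect [612.2   4.2]
wrist tin 0.87 2692 z 69.2 circ [ 604.2 -146.9] 24.6 rect [ 601.9 -155.8]
  place 0.95 [ 6.050e+02 -1.392e+02  6.000e-01]
  place 0.83 [613.2   4.8  -2.4]
t 13.4 pos [613.   -1.  138.6] jaw -11.91 turn [ 0.0034  0.0081 -0.005 ] shift now-axes(m) [ 0.0386  0.0047 -0.0013] | in final axes [ 0.0386  0.0049 -0.001 ] gap 93.9 F [0.22 1.11 0.25] j [-0.06  0.49  1.41  0.    1.23  0.14]
```

View pics/w8.png

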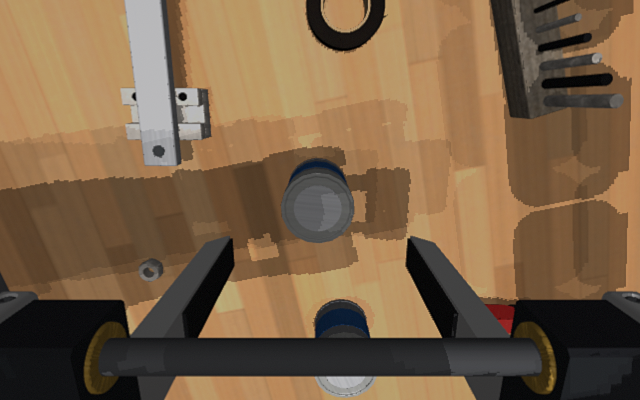

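Call:
play_rows:
  motion: [0,0.004,-0.002,0.02,0.003,-0.0005,-1,0,0.004,-0.002,0.03,0.002,0,-1,0,0,0,0.03,0,0,-1,0,0,0,0.025,0,0,-1,0,0,0,0,0,0,-1]

```text
clock: 13.9
eef_pos: [614.5, 5.6, 31.7]
eef_rot: [0.427, 1.568, 0.221]
wrist_force: [0.2, 0.9, -1.4]
finger_gap: 94.1
```

Run:
```python
from h import *
delta((612.7,4,15),-12.1)
```

```text
t 13.9 pos [614.5   5.6  31.7] jaw -11.82 turn [ 0.0049  0.0028 -0.0013] shift now-axes(m) [ 0.0167 -0.0019 -0.0015] | in final axes [ 0.0167 -0.0019 -0.0014] gap 94.1 F [ 0.23  0.91 -1.36] j [-0.05  0.62  1.48  0.    1.03  0.15]
```

Call:
play_rows:
  motion: [0.005,0.002,0,0.016,-0.002,-0.0015,-1,0,0,0,0,0,0,-1,0,0,0,0,0,0,0,0,0,0,0,0,0,0,0,0,0,0,0,0,0,0,0,0,0,0,0,0,0,0,0,0,0,0,1,0,0,0,0,0,0,1,0,0,0,0,0,0,1]
  newtons: 40

```text
clock: 14.8
eef_pos: [614.9, 3.8, 20.1]
eef_rot: [0.319, 1.563, 0.107]
wrist_force: [0.2, -0.4, -1.2]
finger_gap: 53.3
```

Run:
```python
from h import *
delta((612.7,4,15),-12.1)
```

```text
t 14.8 pos [614.9   3.8  20.1] jaw -12.12 turn [-0.0004  0.0073 -0.0024] shift now-axes(m) [ 0.0051 -0.0003 -0.0023] | in final axes [ 0.0051 -0.0003 -0.0022] gap 53.3 F [ 0.23 -0.42 -1.15] j [-0.05  0.64  1.49  0.    1.01  0.16]
```

Call:
play_rows:
  motion: [0,0,0,0,0,0,1,0,0,0,0,0,0,1,0,0,0,0,0,0,1,0,0,0,-0.01,0,0,1,0,0,0,-0.02,0,0,1,0,0,0,-0.01,0,0,1,0,0,0,0,0,0,1,0,0,0,0,0,0,1,0,0,0,0,0,0,1,0,0,0,0,0,0,1]
  newtons: 40

```text
clock: 15.8
eef_pos: [613.7, 3.9, 60.9]
eef_rot: [0.401, 1.566, 0.189]
wrist_force: [-0.3, 0.5, -2.4]
finger_gap: 53.3
```

Run:
```python
from h import *
delta((612.7,4,15),-12.1)
p,d=camera("wrist"); cv2.imwrite("pics/w9.png",p)
print(read_state()['wrist_force'],read_state()['moment'])
```

```text
t 15.8 pos [613.7   3.9  60.9] jaw -12.12 turn [-0.0003  0.0047 -0.002 ] shift now-axes(m) [ 0.0459 -0.0002 -0.0012] | in final axes [ 0.0459 -0.0001 -0.001 ] gap 53.3 F [-0.34  0.45 -2.38] j [-0.05  0.58  1.47  0.    1.08  0.16]
[ 0.14080291  0.43241092 -1.05233374] [-0.09695513  0.02442956 -0.00207145]
```

View pics/w9.png

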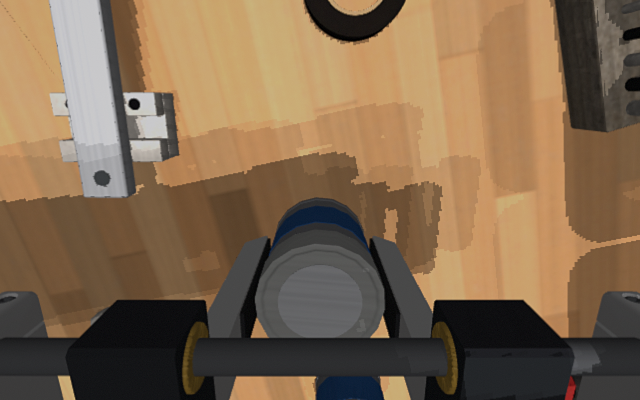

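The tin is held between the fingers, with its lid at (320,300). I'll average a few force readings.

Run:
```python
from h import *
f=[]
for i in range(8):
    camera("wrist"); f.append(read_state()['wrist_force'])
print(np.round(f,2)[:,2],np.mean(f,0))
```

```text
[-2.81 -2.84 -1.52 -1.96 -2.35 -1.37 -2.   -2.1 ] [-0.00748687  0.04328131 -2.11905307]
```

It reads 2.1 N, so this is the light tin. I'll set it back.

Call:
play_rows:
  motion: [0,0,0,0.015,0,0,1,0,0,0,0.015,0,0,1,0,0,0,0.005,0,0,1,0,0,0,0,0,0,1,0,0,0,0,0,0,1]

```text
clock: 16.75
eef_pos: [613.4, 3.9, 21.9]
eef_rot: [0.476, 1.567, 0.265]
wrist_force: [0.5, -0.7, -2.2]
finger_gap: 53.1
```

Run:
```python
from h import *
delta((612.7,4,20),-12.1)
```

```text
t 16.75 pos [613.4   3.9  21.9] jaw -12.12 turn [-0.0003  0.0034 -0.0018] shift now-axes(m) [ 0.0019 -0.0001 -0.0007] | in final axes [ 0.0019 -0.0001 -0.0007] gap 53.1 F [ 0.51 -0.73 -2.16] j [-0.05  0.64  1.49  0.    1.01  0.16]
```

Call:
play_rows:
  motion: [0,0.002,0,0.002,0,0,1,0,0,0,0.0005,0,0,1,0,0,0,0,0,0,1]

```text
clock: 17.05
eef_pos: [614.0, 3.9, 20.2]
eef_rot: [0.644, 1.567, 0.433]
wrist_force: [-0.6, 0.3, -3.0]
finger_gap: 53.3
```

Run:
```python
from h import *
delta((612.7,4,20),-12.1)
```

```text
t 17.05 pos [614.    3.9  20.2] jaw -12.12 turn [-0.0003  0.0027 -0.002 ] shift now-axes(m) [ 0.0002 -0.0002 -0.0013] | in final axes [ 0.0002 -0.0002 -0.0013] gap 53.3 F [-0.62  0.35 -2.96] j [-0.05  0.64  1.49  0.    1.01  0.16]
```

Call:
play_rows:
  motion: [0,0.002,0,0.002,0,0,1,0,0,0,0,0,0,1]

```text
clock: 17.25
eef_pos: [614.4, 3.9, 20.5]
eef_rot: [0.859, 1.568, 0.648]
wrist_force: [-0.1, 0.2, -2.5]
finger_gap: 53.3
```

Run:
```python
from h import *
delta((612.7,4,20),-12.1)
```

```text
t 17.25 pos [614.4   3.9  20.5] jaw -12.12 turn [-0.0003  0.0019 -0.0022] shift now-axes(m) [ 0.0005 -0.0002 -0.0017] | in final axes [ 0.0005 -0.0002 -0.0017] gap 53.3 F [-0.08  0.21 -2.5 ] j [-0.05  0.64  1.48  0.    1.01  0.16]
```

Call:
play_rows:
  motion: [0,0,0,0.003,0,0,1,0,0,0,0,0,0,1]

```text
clock: 17.45
eef_pos: [615.1, 3.8, 20.4]
eef_rot: [0.578, 1.566, 0.366]
wrist_force: [0.4, 0.4, -2.2]
finger_gap: 53.4
```

Run:
```python
from h import *
delta((612.7,4,20),-12.1)
```

```text
t 17.45 pos [615.1   3.8  20.4] jaw -12.12 turn [-0.0004  0.0038 -0.0024] shift now-axes(m) [ 0.0004 -0.0003 -0.0024] | in final axes [ 0.0004 -0.0003 -0.0024] gap 53.4 F [ 0.36  0.35 -2.25] j [-0.05  0.64  1.48  0.    1.01  0.16]
```

Call:
play_rows:
  motion: [0,0,0,0.003,0,0,1,0,0,0,0.002,0,0,1]

```text
clock: 17.65
eef_pos: [615.7, 3.8, 19.7]
eef_rot: [0.481, 1.565, 0.27]
wrist_force: [-16.0, -0.7, 27.4]
finger_gap: 53.7
```

Run:
```python
from h import *
delta((612.7,4,20),-12.1)
```

```text
t 17.65 pos [615.7   3.8  19.7] jaw -12.13 turn [-0.0005  0.005  -0.0026] shift now-axes(m) [-0.0003 -0.0005 -0.003 ] | in final axes [-0.0003 -0.0005 -0.003 ] gap 53.7 F [-16.01  -0.7   27.43] j [-0.05  0.64  1.48  0.    1.01  0.16]
```

Call:
play_rows:
  motion: [0,0,0,-0.001,0,0,1,0,0,0,0,0,0,1,0,0,0,0,0,0,-0.3,0,0,0,0,0,0,-0.5,0,0,0,0,0,0,-0.7,0,0,0,0,0,0,-1,0,0,0,0,0,0,-1,0,0,0,0,0,0,-1]

```text
clock: 18.45
eef_pos: [615.9, 3.8, 19.8]
eef_rot: [0.466, 1.565, 0.255]
wrist_force: [-0.2, 0.6, -0.2]
finger_gap: 93.6
```

Run:
```python
from h import *
tins("wrist","pics/w10.png")
delta((605,-141,100),-12.1)
```

```text
wrist tin 0.94 14433 z 69.5 circ [615.5   4.3] 27.1 rect [616.1   8.7]
  place 0.62 [614.9   6.5  -2.7]
t 18.6 pos [615.9   3.8  19.8] jaw -12.13 turn [-0.0005  0.0055 -0.0028] shift now-axes(m) [-0.0805 -0.1437  0.0202] | in final axes [-0.0802 -0.1439  0.0197] gap 93.7 F [ 0.28  0.1  -0.21] j [-0.05  0.64  1.48  0.    1.01  0.16]
```

View pics/w10.png

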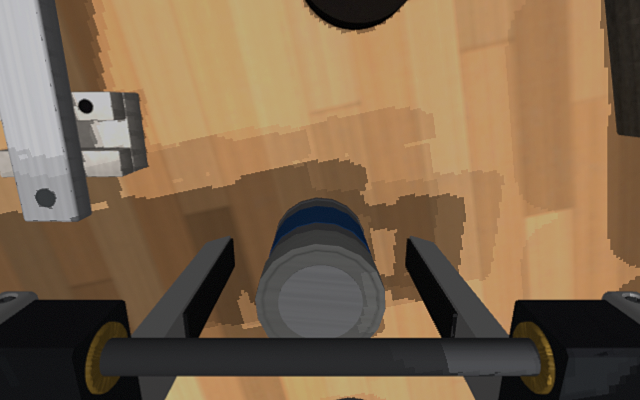

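The tin stands upright at (320,300) with the fingers clear. Next, the middle tin.

Call:
play_rows:
  motion: [0,0,0,-0.02,0,0,-1,0,0,0,-0.045,0,0,-1,0,0,0,-0.045,0,0,-1,0,0,0,0,-0.04,0.006,-1,0,0,0,0,-0.04,0.006,-1,0,0,0,0,-0.04,0.006,-1,0,0,0,0,-0.02,0.003,-1,0,0,0,0,0,0,-1,0,0,0,0,0,0,-1]

```text
clock: 19.5
eef_pos: [605.9, -141.7, 134.8]
eef_rot: [0.264, 1.564, 0.054]
wrist_force: [1.2, 0.4, 0.1]
finger_gap: 94.1
```

Run:
```python
from h import *
tins("wrist")
delta((606.5,-141,100),-12.1)
```

```text
wrist tin 0.9 3301 z 69.5 circ [613.5  -2. ] 25.9 rect [611.6 -11.2]
wrist tin 0.66 5006 z 69.6 circ [ 605.9 -139.9] 27.2 rect [ 605.7 -139.5]
wrist tin 0.59 2861 z 68.9 circ [ 615.6 -275.4] 27.7 rect [ 611.9 -275.8]
  place 0.95 [615.6   5.9  -1.9]
  place 0.88 [ 6.188e+02 -2.761e+02 -4.000e-01]
  place 0.79 [ 605.3 -139.5    1.1]
t 19.65 pos [ 606.1 -140.8  134.8] jaw -11.92 turn [ 0.0032  0.0065 -0.0018] shift now-axes(m) [ 0.0348 -0.0002  0.0002] | in final axes [ 0.0348 -0.0001  0.0005] gap 94.0 F [ 0.05 -0.4   0.52] j [-0.29  0.52  1.39  0.    1.23 -0.08]
```

Call:
play_rows:
  motion: [0.003,0.006,-0.002,0.03,0,0,-1,0,0,0,0.03,0,0,-1,0,0,0,0.03,0,0,-1,0,0,0,0.02,0,0,-1,0,0,0,0,0,0,-1,0,0,0,0,0,0,-1]

```text
clock: 20.25
eef_pos: [608.3, -134.4, 22.9]
eef_rot: [-0.047, 1.568, -0.25]
wrist_force: [-1.1, -0.8, -1.0]
finger_gap: 93.9
```

Run:
```python
from h import *
delta((606.2,-140.5,20),-12.1)
```

```text
t 20.25 pos [ 608.3 -134.4   22.9] jaw -11.65 turn [0.0079 0.0032 0.0001] shift now-axes(m) [ 0.0029 -0.0064 -0.0009] | in final axes [ 0.0029 -0.0064 -0.0008] gap 93.9 F [-1.06 -0.79 -0.98] j [-0.28  0.65  1.46  0.    1.03 -0.07]
```

Call:
play_rows:
  motion: [0.008,0.003,0,0.003,-0.006,-0.0015,-1,0,0,0,0,0,0,-1]

```text
clock: 20.45
eef_pos: [606.5, -139.9, 21.9]
eef_rot: [-0.125, 1.568, -0.335]
wrist_force: [-0.9, 0.7, 0.3]
finger_gap: 93.9
```

Run:
```python
from h import *
delta((606.2,-140.5,20),-12.1)
tins("wrist","pics/w11.png")
```

```text
t 20.45 pos [ 606.5 -139.9   21.9] jaw -12.08 turn [0.0003 0.0026 0.0003] shift now-axes(m) [ 0.0019 -0.0006 -0.0001] | in final axes [ 0.0019 -0.0006 -0.0001] gap 93.9 F [-0.88  0.7   0.26] j [-0.29  0.65  1.46 -0.    1.03 -0.07]
wrist tin 0.92 1799 z 42.2 circ [610.8 -17.8] 13.3 rect [610.4 -19.8]
wrist tin 0.67 941 z 11.7 circ [ 619.3 -258.1] 18.9 rect [ 620.1 -254. ]
wrist tin 0.62 14319 z 69.8 circ [ 605.8 -139.6] 27.3 rect [ 606.9 -135.7]
  place 0.72 [ 6.017e+02 -1.398e+02  3.000e-01]
```

View pics/w11.png

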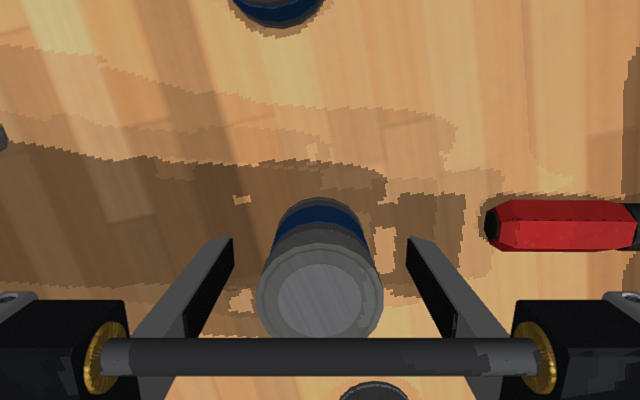

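The middle tin's lid is centred between the fingers at (320,300). The screwdriver at (560,225) is clear. Gripping and lifting.

Call:
play_rows:
  motion: [0,0,0,0,0,0,0,0,0,0,0,0,0,0,0,0,0,0,0,0,0,0,0,0,0,0,0,0,0,0,0,0,0,0,1,0,0,0,0,0,0,1,0,0,0,0,0,0,1,0,0,0,0,0,0,1,0,0,0,0,0,0,1,0,0,0,-0.01,0,0,1,0,0,0,-0.02,0,0,1,0,0,0,-0.01,0,0,1,0,0,0,0,0,0,1,0,0,0,0,0,0,1]
  newtons: 40

```text
clock: 22.0
eef_pos: [605.8, -139.3, 63.7]
eef_rot: [-0.004, 1.57, -0.214]
wrist_force: [-0.1, 0.0, -3.3]
finger_gap: 53.2
```

Run:
```python
from h import *
delta((606.2,-140.5,20),-12.1)
f=[]
for i in range(8):
    camera("wrist"); f.append(read_state()['wrist_force'])
print(np.round(f,2)[:,2],np.mean(f,0))
delta((606.2,-140.5,20),-12.1)
```

```text
t 22.0 pos [ 605.8 -139.3   63.7] jaw -12.06 turn [0.0008 0.0008 0.    ] shift now-axes(m) [ 0.0437 -0.0011  0.0006] | in final axes [ 0.0437 -0.0011  0.0007] gap 53.2 F [-0.1   0.01 -3.25] j [-0.28  0.6   1.44  0.    1.1  -0.07]
[-4.11 -4.82 -3.61 -4.01 -3.74 -3.26 -3.28 -3.64] [-0.25207064 -0.01376158 -3.80926462]
t 22.4 pos [ 605.8 -139.3   63.6] jaw -12.05 turn [0.0008 0.0006 0.    ] shift now-axes(m) [ 0.0436 -0.0011  0.0006] | in final axes [ 0.0436 -0.0011  0.0006] gap 53.0 F [-0.33 -0.3  -3.64] j [-0.28  0.6   1.44  0.    1.1  -0.07]
```

It reads 3.8 N, about 0.39 kg, so it is the middle one. Setting it back.

Call:
play_rows:
  motion: [0,0,0,0.015,0,0,1,0,0,0,0.015,0,0,1,0,0,0,0.008,0,0,1,0,0,0,0.002,0,0,1,0,0,0,0.002,0,0,1]

```text
clock: 22.9
eef_pos: [606.2, -139.4, 21.4]
eef_rot: [-0.426, 1.57, -0.636]
wrist_force: [-18.6, 4.4, 35.7]
finger_gap: 53.1
```

Run:
```python
from h import *
delta((606.2,-140.5,22),-12.1)
```

```text
t 22.9 pos [ 606.2 -139.4   21.4] jaw -12.0 turn [0.0017 0.0009 0.0004] shift now-axes(m) [-0.0006 -0.0011  0.0003] | in final axes [-0.0006 -0.0011  0.0003] gap 53.1 F [-18.65   4.43  35.72] j [-0.28  0.65  1.46 -0.    1.03 -0.07]
```

Call:
play_rows:
  motion: [0,0,0,-0.001,0,0,1,0,0,0,0,0,0,1,0,0,0,0,0,0,-0.3,0,0,0,0,0,0,-0.5,0,0,0,0,0,0,-0.7,0,0,0,0,0,0,-1,0,0,0,0,0,0,-1,0,0,0,0,0,0,-1]

```text
clock: 23.7
eef_pos: [606.5, -139.5, 21.3]
eef_rot: [-0.308, 1.569, -0.518]
wrist_force: [-0.1, -0.3, -0.2]
finger_gap: 93.7
```

Run:
```python
from h import *
tins("wrist","pics/w12.png")
delta((616,-277,135),-12.1)
```

```text
wrist tin 0.86 1923 z 42.2 circ [610.9 -18. ] 13.5 rect [610.5 -20.1]
wrist tin 0.75 860 z 10.4 circ [ 618.6 -258.2] 18.5 rect [ 619.4 -254. ]
wrist tin 0.72 14137 z 69.5 circ [ 605.5 -139.6] 27.1 rect [ 606.4 -135.3]
  place 0.73 [ 603.  -139.3   -1.1]
t 23.85 pos [ 606.5 -139.5   21.3] jaw -12.01 turn [0.0016 0.0014 0.0004] shift now-axes(m) [-0.1136 -0.1326  0.0381] | in final axes [-0.1137 -0.1325  0.0382] gap 93.8 F [ 0.19  0.55 -0.33] j [-0.28  0.66  1.46 -0.    1.03 -0.07]
```

View pics/w12.png

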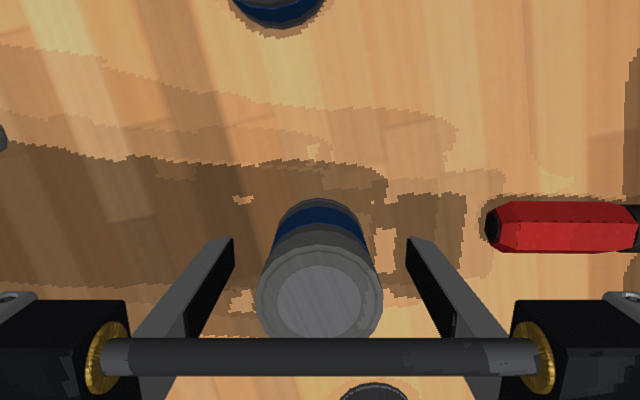

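The middle tin stands upright at (320,300) and is released. On to the third.

Call:
play_rows:
  motion: [0,0,0,-0.02,0,0,-1,0,0,0,-0.045,0,0,-1,0,0,0,-0.045,0,0,-1,0,0,0,0,-0.037,0.01,-1,0,0,0,0,-0.037,0.01,-1,0,0,0,0,-0.037,0.01,-1,0,0,0,0,-0.018,0.005,-1,0,0,0,0,0,0,-1,0,0,0,0,0,0,-1]

```text
clock: 24.75
eef_pos: [613.7, -276.5, 136.5]
eef_rot: [-0.629, 1.569, -0.837]
wrist_force: [-0.2, 0.9, 0.2]
finger_gap: 93.8
```

Run:
```python
from h import *
tins("wrist")
delta((616,-277,135),-12.1)
for n in ("top","side"):
  p,d=camera(n); c=camera_params(n); cv2.imwrite(f"pics/{n}13.png",p)
  for t in ("bar","block_1"):
   for o in masks_of(n,t):
    m=o['region']; P=maskpts(c,m,d); 
    if len(P)<30: continue
    zt=np.percentile(P[:,2],80); Q=P[abs(P[:,2]-zt)<6]
    print(n,t,o['conf'],m.sum(),Q.mean(0).round(1),cv2.minAreaRect(Q[:,:2].astype(np.float32)))
  a=p[180:250,190:330] if n=="top" else p[130:240,190:310]
  cv2.imwrite(f'pics/{n}13c.png',cv2.resize(a,None,fx=5,fy=5,interpolation=cv2.INTER_CUBIC))
```

```text
wrist tin 0.92 5024 z 69.6 circ [ 615.2 -275.5] 27.0 rect [ 615.5 -275.4]
wrist tin 0.61 5009 z 69.5 circ [ 605.2 -139.9] 27.0 rect [ 603.3 -149.1]
  place 0.82 [ 620.7 -274.4   -3.4]
t 24.9 pos [ 614.  -275.7  136.7] jaw -11.81 turn [0.005  0.0019 0.0014] shift now-axes(m) [ 0.0017 -0.0009  0.0022] | in final axes [ 0.0017 -0.0009  0.0023] gap 93.7 F [0.53 0.15 0.45] j [-0.48  0.63  1.2  -0.    1.3  -0.27]
top bar 0.96 762 [523.5 170.   41.2] ((523.7236938476562, 171.31735229492188), (238.61265563964844, 25.95811653137207), 77.64290618896484)
top block_1 0.71 188 [538.  246.3  29.1] ((539.302490234375, 246.95584106445312), (39.87759780883789, 59.74095916748047), 77.69195556640625)
top block_1 0.49 157 [505.9  90.4  29.3] ((505.8626403808594, 89.39371490478516), (38.767704010009766, 59.74995040893555), 77.67189025878906)
side bar 0.21 403 [692.9 306.   10.5] ((683.5784912109375, 314.38525390625), (51.466064453125, 138.7684783935547), 20.298030853271484)
```

View pics/top13c.png

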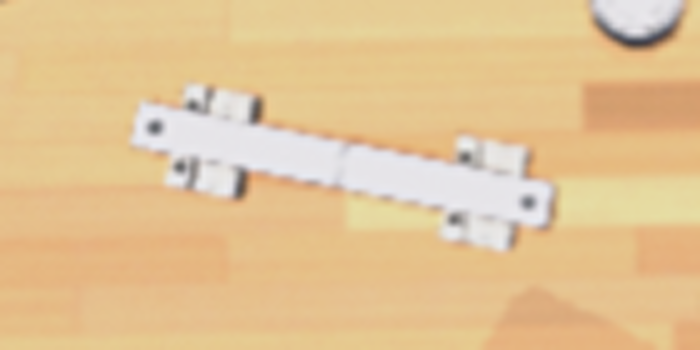

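View pics/side13c.png

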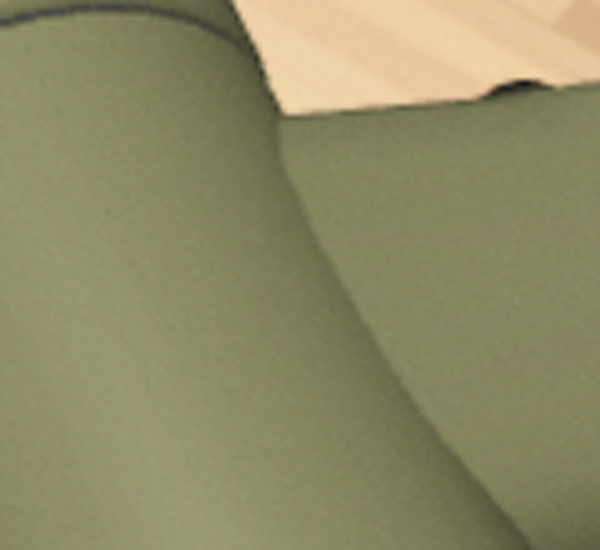

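The bar lies across both blocks with its middle line at crop (343,165). Next I compute its offset from the blocks' midpoint, using edges in the same picture.

Run:
```python
from h import *
c=camera_params("top")
g=lambda pts,z: onplane(c,np.array(pts)/5+np.array([190,180])-0.4,z)
bar=g([(143,100),(131,146),(553,183),(545,228),(343,165)],40)
L2=g([(186,84),(166,185)],28).mean(0); L1=g([(460,137),(441,235)],28).mean(0)
u=(L2-L1); print(np.linalg.norm(u)); u/=np.linalg.norm(u); v=np.array([-u[1],u[0],0])
mid=(L1+L2)/2-20*u
bc=bar[:4].mean(0); print('u',u,'mid',mid,'barc',bc, 'line',bar[4])
print('along',(bc-mid)@u,(bar[4]-mid)@u,'across',(bc-mid)@v)
e=bar[:2].mean(0)-bar[2:4].mean(0); print('len',np.linalg.norm(e),'ang err deg',np.degrees(np.arctan2(e[1],e[0])-np.arctan2(u[1],u[0])))
# mask-based
p,d=camera("top")
def top_rect(n,z):
    out=[]
    for o in masks_of("top",n):
        m=o['region'].astype(np.uint8); v_,u_=np.nonzero(m)
        P=maskpts(c,o['region'],d); sel=np.abs(P[:,2]-z)<4
        Q=P[sel]; out.append((o['conf'],len(Q),Q.mean(0)))
    return out
print(top_rect("bar",41)); print(top_rect("block_1",29))
```

```text
160.54328805431706
u [0.20292858 0.97919354 0.        ] mid [522.11974778 168.92585988  28.        ] barc [523.07852813 169.9351121   40.        ] line [522.57952762 169.27126716  40.        ]
along 1.1828171909761147 0.43152305113267003 across -0.7340253999943848
len 238.49891222774994 ang err deg -0.7030330030921508
[(0.68, 750, array([523.21997531, 170.19586693,  40.98234392]))]
[(0.48, 94, array([505.72615908,  91.42932743,  28.96240693])), (0.46, 103, array([537.14604558, 245.51778353,  29.18646338]))]
```

The bar is within about 1 mm along, 1 mm across and 0.7° of where it belongs, which is good. Now the third tin.

Call:
play_rows:
  motion: [0.005,0.002,0,0.03,0,0.001,-1,0,0,0,0.03,0,0,-1,0,0,0,0.03,0,0,-1,0,0,0,0,0,0,-1,0,0,0,0,0,0,-1]

```text
clock: 25.85
eef_pos: [616.0, -277.5, 46.4]
eef_rot: [-0.594, 1.566, -0.806]
wrist_force: [-0.2, -0.5, 0.5]
finger_gap: 94.3
```

Run:
```python
from h import *
delta((615.5,-276.2,21),-12.1)
```

```text
t 25.85 pos [ 616.  -277.5   46.4] jaw -12.16 turn [-0.0011  0.0036  0.0025] shift now-axes(m) [ 0.0254  0.0012 -0.0009] | in final axes [ 0.0254  0.0012 -0.0008] gap 94.3 F [-0.15 -0.54  0.47] j [-0.48  0.73  1.27 -0.    1.14 -0.26]
```

Call:
play_rows:
  motion: [0,0.003,0.002,0.015,0.001,-0.0005,-1,0,0,0,0.01,0,0,-1,0,0,0,0,0,0,-1,0,0,0,0,0,0,-1]

```text
clock: 26.25
eef_pos: [617.2, -277.1, 23.3]
eef_rot: [-0.294, 1.566, -0.506]
wrist_force: [0.7, -0.4, 0.1]
finger_gap: 94.0
```

Run:
```python
from h import *
tins("wrist","pics/w14.png")
delta((615.5,-276.2,21),-12.1)
```

```text
wrist tin 0.72 14117 z 69.5 circ [ 615.3 -275.4] 27.0 rect [ 615.6 -272.6]
wrist tin 0.72 5047 z 69.3 circ [ 602.  -157.9] 19.1 rect [ 601.1 -162.2]
  place 0.75 [ 619.1 -275.7   -1.7]
t 26.4 pos [ 617.2 -277.1   23.5] jaw -12.16 turn [-0.0011  0.0052  0.0016] shift now-axes(m) [ 0.0024  0.0005 -0.0019] | in final axes [ 0.0025  0.0005 -0.0019] gap 94.0 F [0.11 1.04 0.12] j [-0.48  0.76  1.27 -0.    1.11 -0.26]
```

View pics/w14.png

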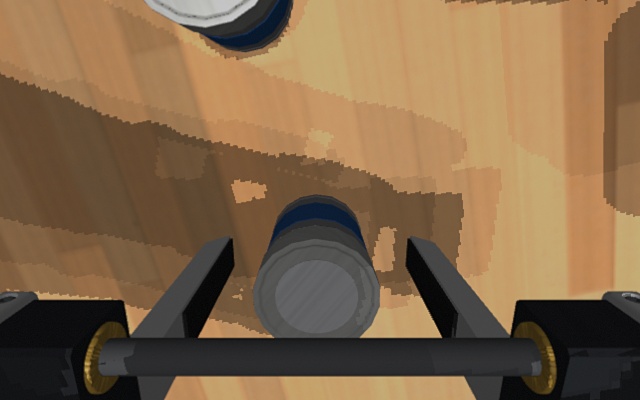

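The third tin's lid is at (316,295), just left of centre. I'll apply a small correction and then grip.

Call:
play_rows:
  motion: [0,0.005,0.002,0.002,0.0012,-0.0018,-1,0,0,0,0,0,0,0,0,0,0,0,0,0,0,0,0,0,0,0,0,0,0,0,0,0,0,0,0,0,0,0,0,0,0,1,0,0,0,0,0,0,1,0,0,0,0,0,0,1,0,0,0,0,0,0,1,0,0,0,0,0,0,1,0,0,0,-0.01,0,0,1,0,0,0,-0.02,0,0,1,0,0,0,-0.01,0,0,1,0,0,0,0,0,0,1,0,0,0,0,0,0,1]
  newtons: 50

```text
clock: 27.9
eef_pos: [614.0, -274.6, 61.2]
eef_rot: [2.786, 1.565, 2.574]
wrist_force: [1.0, -0.3, -7.4]
finger_gap: 54.0
```

Run:
```python
from h import *
delta((615.5,-276,150),-12.1)
f=[]
for i in range(6):
    p,_=camera("wrist"); f.append(read_state()['wrist_force'])
cv2.imwrite("pics/w15.png",p)
print(np.round(f,2)[:,2],np.mean(f,0))
delta((615.5,-276,150),-12.1)
```

```text
t 27.9 pos [ 614.  -274.6   61.2] jaw -12.16 turn [-0.0011 -0.0055 -0.002 ] shift now-axes(m) [-0.0888 -0.0008  0.0013] | in final axes [-0.0888 -0.001   0.0018] gap 54.0 F [ 0.98 -0.35 -7.42] j [-0.48  0.71  1.26  0.    1.18 -0.26]
[-6.24 -7.2  -7.5  -7.06 -6.74 -5.99] [ 0.09847912 -0.02903393 -6.79038649]
t 28.2 pos [ 614.  -274.7   61.1] jaw -12.16 turn [-0.0011 -0.0057 -0.0021] shift now-axes(m) [-0.0889 -0.0008  0.0012] | in final axes [-0.0889 -0.001   0.0017] gap 53.8 F [-0.3  -0.9  -5.99] j [-0.48  0.71  1.26  0.    1.18 -0.26]
```

View pics/w15.png

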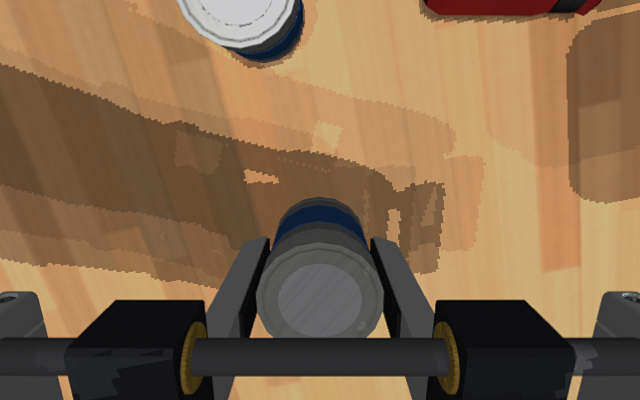

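It reads 6.8 N, about 0.69 kg, so this is the heaviest. I'll lift it and carry it high to the bar.

Call:
play_rows:
  motion: [0,-0.003,-0.001,-0.02,0,0,1,0,-0.003,-0.001,-0.03,0,0,1,0,0,0,-0.03,0,0,1,0,0,0,-0.025,0.005,-0.002,1,0,0,0,0,0.02,-0.009,1,0,0,0,0,0.03,-0.013,1,0,0,0,0,0.03,-0.013,1,0,0,0,0,0.03,-0.013,1,0,0,0,0,0.03,-0.013,1,0,0,0,0,0.03,-0.013,1,0,0,0,0,0.03,-0.013,1,0,0,0,0,0.03,-0.013,1,0,0,0,0,0.03,-0.013,1,0,0,0,0,0.03,-0.013,1,0,0,0,0,0.03,-0.013,1,0,0,0,0,0.02,-0.009,1,0,0,0,0,0.015,-0.005,1,0,0,0,0,0,0,1,0,0,0,0,0,0,1]

```text
clock: 30.1
eef_pos: [533.2, 124.7, 167.7]
eef_rot: [2.653, 1.568, 2.439]
wrist_force: [-0.3, -0.1, -6.7]
finger_gap: 54.2
```

Run:
```python
from h import *
delta((522.7,171,161.5),-12.1)
```

```text
t 30.1 pos [533.2 124.7 167.7] jaw -12.23 turn [-0.0023 -0.0028 -0.0015] shift now-axes(m) [ 0.0063  0.043  -0.0201] | in final axes [ 0.0062  0.0431 -0.02  ] gap 54.2 F [-0.31 -0.12 -6.72] j [0.16 0.33 1.57 0.   1.24 0.37]
```

Call:
play_rows:
  motion: [-0.001,-0.001,-0.001,0.002,0.016,-0.007,1,-0.001,-0.001,0,0.002,0.016,-0.007,1,0,0,0,0.002,0.011,-0.006,1,0,0,0,0,0,0,1,0,0,0,0,0,0,1]

```text
clock: 30.6
eef_pos: [523.3, 169.0, 161.4]
eef_rot: [-2.465, 1.57, -2.68]
wrist_force: [-0.1, -0.4, -7.6]
finger_gap: 54.1
```

Run:
```python
from h import *
delta((522.7,171,161.5),-12.1)
for n in ("side","top","wrist"):
    p,d=camera(n); cv2.imwrite(f"pics/{n}16.png",p)
    if n!="wrist": tins(n)
```

```text
t 30.6 pos [523.3 169.  161.4] jaw -12.32 turn [-0.0038 -0.0005  0.0004] shift now-axes(m) [-0.0001  0.0018 -0.001 ] | in final axes [-0.0001  0.0018 -0.001 ] gap 54.1 F [-0.13 -0.4  -7.56] j [ 0.25  0.34  1.57 -0.    1.23  0.46]
side tin 0.88 629 z 69.6 circ [ 605.1 -142.7] 28.0 rect [ 604.6 -142.5]
side tin 0.79 590 z 207.6 circ [520.9 163.4] 25.6 rect [521.5 158.4]
side tin 0.63 572 z 69.4 circ [614.7   1.3] 27.5 rect [613.6   1.4]
  place 0.93 [ 607.  -143.8    2.4]
  place 0.76 [525.3 168.3 137.7]
top tin 0.86 319 z 72.2 circ [616.2   3.3] 27.0 rect [616.2   4.3]
top tin 0.69 345 z 72.2 circ [ 605.9 -140.2] 26.5 rect [ 605.2 -139.8]
  place 0.6 [521.9 169.7 139.5]
  place 0.6 [ 607.  -141.3    1.6]
  place 0.56 [ 6.187e+02 -2.900e+00  2.000e-01]
```

View pics/side16.png

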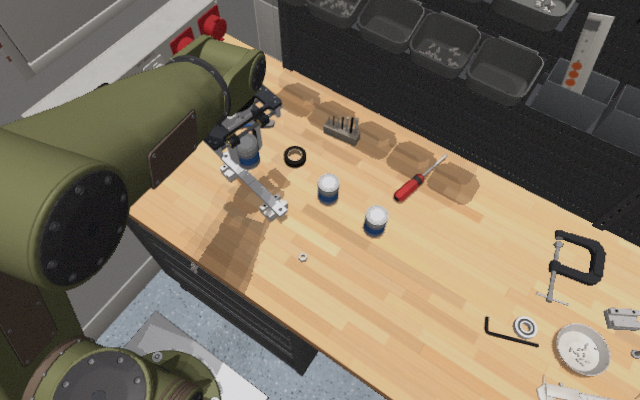

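View pics/wrist16.png

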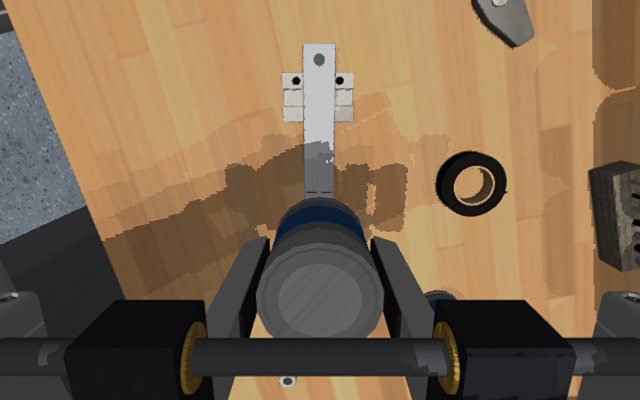

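View pics/top16.png

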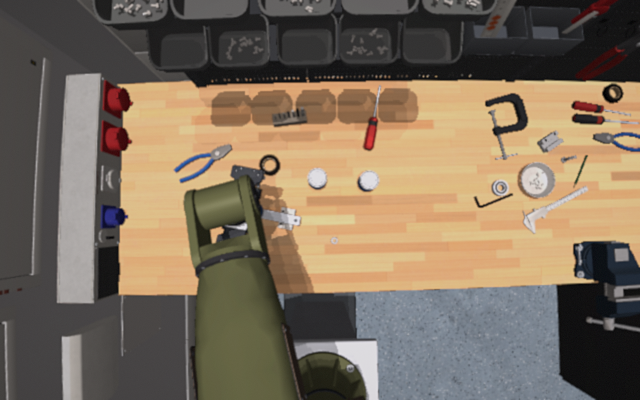

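The side view shows the tin held at (250,150) above the bar. The other two stand at (328,187) and (376,220), and the nut, tape and pliers look undisturbed. One small correction, then let it settle.

Call:
play_rows:
  motion: [0,0,0,0,0.002,-0.001,1,0,0,0,0,0,0,1,0,0,0,0,0,0,1,0,0,0,0,0,0,1,0,0,0,0,0,0,1]

```text
clock: 31.55
eef_pos: [522.6, 171.7, 161.4]
eef_rot: [-2.919, 1.57, -3.134]
wrist_force: [0.6, 0.9, -6.8]
finger_gap: 54.2
```

Run:
```python
from h import *
delta((522.7,171,161.5),-12.1)
camera("side"); a=read_state()
for i in range(6): camera("side")
delta((522.7,171,161.5),-12.1); print(a['eef_pos'],read_state()['qd'].round(4))
print(sign_off())
```

```text
t 31.55 pos [522.6 171.7 161.4] jaw -12.33 turn [-0.004  -0.0004  0.0001] shift now-axes(m) [-0.0001 -0.0007  0.0002] | in final axes [-0.0001 -0.0007  0.0002] gap 54.2 F [ 0.62  0.93 -6.78] j [0.25 0.34 1.57 0.   1.23 0.47]
t 31.9 pos [522.6 171.7 161.4] jaw -12.33 turn [-0.004  -0.0004  0.0001] shift now-axes(m) [-0.0001 -0.0007  0.0002] | in final axes [-0.0001 -0.0007  0.0002] gap 54.0 F [ 0.43 -0.74 -6.64] j [0.25 0.34 1.57 0.   1.23 0.47]
[522.65073495 171.73254415 161.42589567] [-0.0019 -0.0001  0.0006  0.      0.0004  0.0014]
the job is handed in; nothing more can be done
None
```

The job is handed in at about 32 s. The bar lies across the two blocks and released, and the heaviest tin is held upright and still above its middle.

- **Bar:** my last check, in the top view, put it about 1 mm off along the blocks, under 1 mm across and about 0.7° off square. The cameras disagreed by 1–3 mm on where the middle of the gap is, so treat those figures as good to a couple of millimetres.
- **Tins:** they weighed 2.1 N, 3.8 N and 6.8 N, about 0.2, 0.4 and 0.7 kg. The far-right tin was the heaviest. The two lighter ones are back upright where they stood, as the last pictures confirm.
- **Set-down force:** the wrist force peaked at about 36 N when I set the middle tin down. The first tin peaked near 27 N.
- **Final hold:** the heaviest tin's underside is at about z = 139–140 mm, so roughly 10 cm above the bar's top. At the last reading the arm was at rest, with 50 N of grip.
- **Bystanders:** the tape, pliers and nut look untouched in the last pictures. I judged that by eye and did not re-measure them.

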